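# Tighten the rack clamp's recessed nut with the long socket key

### The job

The clamp that holds the chrome rack to the counter edge has worked loose. Take the long T-handled socket key from the square organizer, feel its socket down over the nut at the bottom of the clamp's deep bore, and tighten the nut clockwise until it is firm, at about 0.3 newton metres on the key, without leaning hard on it or overtightening. Then draw the key out and stand it back in the same compartment of the organizer, leaving everything else where it is.

Things in the scene. Friction and masses are not known exactly. Their poses are not given: they have to be found in the camera images.
- key: Plain steel T-handled square-socket key, 0.32 to 0.46 kg, 163 mm tall, upright in a compartment of the organizer. Origin: centre of the socket's mouth, its lower end; z runs up the shaft, x along the crossbar. Socket: tube 25 mm square outside, 32 mm over its rounded corners, 26 mm tall; cavity 17.8 mm square, 18.5 mm deep, sides along x and y. Above: round shaft 13 mm thick, with a collar 26 mm wide at 116 to 126 mm.
- key_head (a point): Centre of the key's flat-sided head, the place to grip, on the shaft's axis 151 mm above the socket's mouth: 40 mm along the key's x, 14 mm along its y (close the jaws along y), 24 mm tall; a 10 mm round crossbar 104 mm long passes through it along x.
- clamp: Grey cast clamp on the counter's far edge, fixed, joined to the chrome rack on its right. Origin: on the bore's axis, level with the counter top; z up. An upright round boss 50 mm thick just beyond the edge has a vertical bore 34 mm wide: rim 94 mm, flat floor 19 mm above the counter. With its mouth on that floor, over the nut, the key is seated; press it only lightly (under 15 N) till then.
- bore_mouth (a point): Centre of the bore's mouth, at the boss's rim, 94 mm above the counter.
- nut_top (a point): Centre of the nut's top, 35.7 mm above the counter, on the bore's axis. Square steel nut, 16 mm across flats, 14 mm tall on the bore's floor, with a round cone 2.5 mm tall on top that centres a socket; its angle is not given. A socket that does not match it rests on its corners, 14 mm short of seated, and drops when turned to match (every quarter turn, about 0.12 rad of play each way).
- bolt (a joint): Rise in m of the draw bolt that hangs from the nut and holds the lower jaw: 0 when the jaw is home against the counter's underside, -0.00053 to -0.00011 at the start. The nut raises it 1.75 mm per turn, clockwise from above, too little to be read well (noise 0.3 mm): go by the torque. Up to home (0.4 to 1.9 rad from the start) the nut drags about 0.12 N m; it stays where it is left.
- pad (a joint): Squeeze of the lower jaw's rubber in m, from the nut's tightness; 0.00025 per N m, also too little to be read. Once the nut is home the torque on the key climbs steeply, about 0.1 N m per 0.1 rad of turn. Firm is 0.22 N m or more on the key (aim for 0.32); 0.48 is overtight. On release the torque goes and the nut stays home.
- organizer: Square white plastic organizer, fixed, 85 mm square and 80 mm tall, its flip-top hanging open down one side. Origin: centre of its underside, z up. Walls 3 mm; four square compartments 38 mm wide, centred 20.5 mm either way from the middle along its x and y, their floors 3 mm above the counter. One holds the key, two hold spice tubes, one is empty.
- spice_a: Spice tube with a flip cap, 33 mm thick, 92 mm tall, standing in an organizer compartment; leave alone. Origin: centre of its underside.
- spice_b: Another spice tube like the first, in another compartment; leave alone. Origin: centre of its underside.
- mug: White ceramic mug, 80 mm wide, 92 mm tall, on the counter; leave alone. Origin: centre of its underside.
- dabba: Round steel masala dabba, 134 mm wide, 62 mm tall, on the counter; leave alone. Origin: centre of its underside.
- tong: Bamboo mini tong, 155 mm long, 14 mm high, lying on the counter; leave alone. Origin: centre of its underside.
- mill: Dark wooden pepper mill, 52 mm wide, 115 mm tall; leave alone. Origin: centre of its underside.
- bowl: Small blue ceramic bowl, 110 mm wide, 45 mm tall; leave alone. Origin: centre of its underside.
Mind the look-alikes: they are no part of the job. There is more than one size of the key; the job needs the middle-sized.

How it is judged:
By the outcome, as a careful person would: the job done as asked, in the order asked, and still so for the second after the job is handed in, with the robot touching nothing.
It also fails if it takes over 64 s, if anything falls off the work surface, if the arm or the gripper's body presses on something with over 40 N, if the wrist force passes 120 N, or if a joint passes its speed limit or range.

### The arm

A 7-joint arm with a two-finger parallel gripper is mounted at the origin on the work surface. World frame = base frame: x ahead of the robot, y to its left, z up, the work surface at z = 0. Lengths are in mm, angles in rad, forces in N, time in s.
With the tool pointing down it reaches from about 400 to 925 mm from the base axis. Payload 5.6 kg.
Tool frame: the origin (TCP) lies midway between the tips of the shut fingers; the grasp point (between the pads) lies 19 mm behind it (manip.tcp_to_grasp is the distance from the TCP to the grasp point, in mm); z points along the fingers, y is the line along which they close (so a half turn about z gives the same grasp; the last joint's range is limited). The gripper opens to 85 mm and grips with 20 to 120 N. Pads are 22 mm wide; open, the fingers measure 114 mm over their backs; the gripper's body (76 mm by 85 mm) begins 54 mm behind the grasp point. The pads swing forward as they close: fully open they stand 13 mm farther back than shut.
Start: joints at [1.276, 0.468, -0.012, 1.603, 0.006, 1.071, -0.056], TCP at [161.904, -629.52, 231.29] pointing down, gripper open.
Joint ranges: [-2.53, 2.53], [-0.31, 2.02], [-1.57, 1.55], [0.28, 2.44], [-1.29, 4.43], [0.15, 1.84], [-2.92, 2.92]. Speed limits (rad/s): [2.57, 2.57, 3.14, 3.14, 3.14, 3.14, 3.14].

### API

Orientations are given as a rotation vector (axis times angle).
In Python, from station import manip, vision gives the robot as it stands.
- The arm moves only by the tool jog_arm, never from a script. Its argument "series" is a list of rows, each a list of 5 numbers: the finger opening in m, from 0 to 0.0854, then the shift along the tool's x, y, z in m, then the turn about the tool's z in rad. A call has 1 to 5 rows; each row shifts and turns the commanded pose from where the row before left it, along the tool's axes as they then stand; what a row does not reach is not made up. A row lasts 1/8 s, in which the tool goes at most 62.5 mm and 10.7 degrees, less where a joint would pass 70% of its speed; a pose out of reach is approached as far as the arm can. A call with a gripper value outside its range is refused whole. The fingers move at their own pace and stop on an object; "newtons" is the grip in N (left out, the last holds). Time passes only in rows, so rows that do not move let the fingers close. It gives the time, the measured TCP pose, the force, the opening and the grip force at its end, in the units of the state.
- manip.read_state(): the state, without advancing time (a new reading comes with each control period).
- vision.snapshot(name): name is "scene" or "side" or "wrist"; returns (picture, depth): 384x512x3 uint8, blue, green, red; 384x512 float32, mm along the optical axis (not along the pixel's ray), 0 where there is no reading.
- vision.camera_params(name): a dict with "fx", "fy", "cx", "cy" (pixels), "dist" ([k1, k2, p1, p2, k3] as OpenCV has them; the pictures are not rectified), "position" and "rotation" of the camera in the world. Camera axes: x right, y up, looking along -z (the intrinsics and any distortion apply to the point x, -y, -z); pixel columns grow to the right and rows downward; lengths in mm; the calibration is good to about 2 mm. A picture is of the moment at which its call begins: read the wrist's pose just before it. camera_params takes no time and is no camera call; for the wrist camera it gives the pose at the moment of the call.
- manip.sign_off(): hands the job in; it is judged then, once.
Trained networks look in the newest picture that a camera, given by its name, has taken for a name from the list of things; names that differ only in an ending like _2 or _b are one class to them, and where a whole thing is asked for, a point or a joint stands for the part that bears it (a point fixed in the world has none). Each returns a list of dicts, best first, with "confidence" (0 to 1); they miss things now and then, are a little off and sometimes report something else, mostly with a low value. They report only what shows in the picture. A call takes as long as a camera call. They do not tell look-alikes from the thing itself.
- vision.spot_in(thing, camera): "centre" ([x, y, z] in mm, in the coordinates of the camera as it stood for that picture, good to about 4 mm: the middle of the surface that is visible of it).
- vision.place_of(thing, camera): "centre" ([x, y, z] in mm, in the coordinates of the camera as it stood for that picture, good to about 4 mm: a listed point, or the origin of a listed thing).
The state is a dict: "t": time; "q": joint angles; "qd": joint speeds; "effort": joint torques, N m; "position": TCP position; "orientation": TCP orientation; "wrist_force": force on the tool from outside, world axes, zero at the start; "moment": the same for the moment, N m; "width": opening from 0.0 (shut) to 1.0 (fully open); "grasp_force": force on a finger pad.
Only numpy, scipy, OpenCV 4.12 (cv2) and the standard library are available. Lean on these libraries where they do the work, as an engineer would, in place of code of your own. Each camera call takes 0.05 s, during which the arm holds its last target. There are 200 camera calls.

## Working session

There is one attempt and no reset: what is moved stays moved. The work goes in short steps, Python scripts to look and compute and a tool call to move; the robot and the scene stay as the last step left them, time stands still between calls to the robot, and variables do not carry over. Pictures are saved under pics/ and viewed, at most 10 in all, crops included, and the job is handed in when it is done.

Besides the shell and the picture viewer there is one more tool, called after "Request:" as name(argument=value, ...) on one line, values as JSON. jog_arm: Moves the arm, as the interface text tells. Its arguments: {"type":"object","properties":{"series":{"type":"array","items":{"type":"array","items":{"type":"number"}}},"newtons":{"type":"number"}},"required":["series"]}

```bash
mkdir -p pics; cat > h.py <<'E'
import numpy as np, cv2
from scipy.spatial.transform import Rotation as R
from station import manip, vision
def rot(p):
    r=np.array(p["rotation"],float)
    return r if r.shape==(3,3) else R.from_rotvec(r).as_matrix()
def world(c,p): return rot(p)@np.array(c)+np.array(p["position"])
def snap(n,f=None):
    p=vision.camera_params(n); im,d=vision.snapshot(n)
    if f: cv2.imwrite(f"pics/{f}.png",im)
    return im,d,p
def px(w,p):
    c=rot(p).T@(np.array(w)-np.array(p["position"])); c=np.array([c[0],-c[1],-c[2]])
    K=np.array([[p["fx"],0,p["cx"]],[0,p["fy"],p["cy"]],[0,0,1.]])
    return cv2.projectPoints(c.reshape(1,1,3),np.zeros(3),np.zeros(3),K,np.array(p["dist"],float))[0].ravel()
def cloud(d,p):
    h,w=d.shape; K=np.array([[p["fx"],0,p["cx"]],[0,p["fy"],p["cy"]],[0,0,1.]])
    u,v=np.meshgrid(np.arange(w,dtype=float),np.arange(h,dtype=float))
    n=cv2.undistortPoints(np.stack([u,v],-1).reshape(-1,1,2),K,np.array(p["dist"],float)).reshape(h,w,2)
    c=np.stack([n[...,0]*d,-n[...,1]*d,-d],-1)
    return c@rot(p).T+np.array(p["position"])
def find(t,n,p,k=4):
    for r in vision.place_of(t,n)[:k]:
        w=world(r["centre"],p); print(n,t,round(r["confidence"],2),w.round(1),px(w,p).round(0))
E
cat > a.py <<'E'
from h import *
s=manip.read_state(); print(s); print(manip.tcp_to_grasp)
ims=[]
for n in ["scene","side"]:
    im,d,p=snap(n,n+"0"); ims.append(im); print(n,p["position"],rot(p)[:,2].round(2))
    for t in ["key","key_head","bore_mouth","organizer","clamp"]: find(t,n,p)
im,d,p=snap("wrist","w0"); ims.append(im)
for t in ["key_head","organizer"]: find(t,"wrist",p)
cv2.imwrite("pics/all.png",cv2.resize(np.vstack([np.hstack(ims[:2]),np.hstack([ims[2],ims[2]*0])]),(800,600)))
E
python3 a.py
```

```text
{'t': 0.0, 'q': array([ 1.27598274,  0.4684003 , -0.01160372,  1.60363956,  0.00602073,
        1.07138172, -0.05629813]), 'qd': array([-2.52339805e-04,  4.80499390e-04, -3.26820568e-05, -1.20115728e-05,
        3.56784156e-04,  1.50457650e-03, -1.29488927e-03]), 'effort': array([ 3.38070204e-04, -5.32382262e+01,  2.16752751e-02, -2.51297808e+01,
        1.15166843e-02,  7.76575296e-03, -2.21362363e-06]), 'position': array([ 161.74293488, -628.97467918,  230.31672804]), 'orientation': array([-3.11499137e+00, -3.94203122e-01,  5.74688982e-04]), 'wrist_force': array([-0.96570373, -1.10130796,  0.16719095]), 'moment': array([0.01993615, 0.03844809, 0.05532243]), 'grasp_force': 0.0, 'width': 0.9982572854382479}
18.700000000000003
scene [ 822.10693839  684.8258722  1050.87888328] [0.33 0.44 0.83]
scene key 0.89 [408.3 655.6  -1. ] [372. 326.]
scene key 0.85 [496.2 291.7   2.8] [261. 246.]
scene key 0.64 [448.9 408.    1. ] [299. 266.]
scene key_head 0.85 [497.4 288.2 155.3] [261. 220.]
scene key_head 0.74 [447.7 405.5 116.3] [302. 247.]
scene key_head 0.71 [409.3 655.8 201.7] [394. 302.]
scene bore_mouth 0.82 [584.5 -37.2  89.5] [174. 173.]
scene organizer 0.72 [477.1 268.7  -4.7] [261. 238.]
scene clamp 0.67 [593.2 -31.7   6.6] [177. 191.]
scene clamp 0.63 [313.9 395.5  -1.4] [329. 238.]
side [ 205.67344637 1299.40490351 1089.66133924] [-0.16  0.76  0.64]
side key 0.6 [402.5 650.6   3.6] [234. 336.]
side key 0.54 [444.8 408.9   3.9] [242. 266.]
side key 0.41 [397.3 -26.8  -1.1] [282. 182.]
side key_head 0.74 [493.5 288.4 154. ] [235. 201.]
side key_head 0.62 [406.7 655.6 203.1] [230. 291.]
side key_head 0.6 [451.6 403.2 118.6] [239. 238.]
side bore_mouth 0.81 [588.8 -35.9  96.4] [233. 152.]
side organizer 0.7 [480.  264.8  -2.1] [242. 232.]
side clamp 0.94 [587.6 -33.9   3.5] [234. 172.]
```

View pics/all.png

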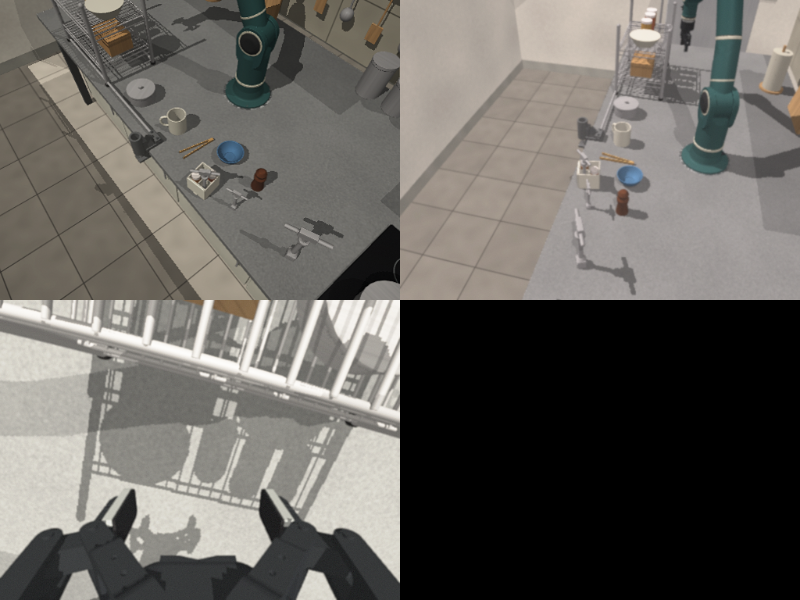

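```bash
cat > b.py <<'E'
from h import *
im,d,p=snap("scene"); im2,d2,p2=snap("side")
a=im[190:350,210:430]; b=im2[160:340,180:300]
cv2.imwrite("pics/crop.png",np.hstack([cv2.resize(a,(480,349)) if 0 else cv2.resize(a,(495,360),interpolation=2),cv2.resize(b,(240,360),interpolation=2)]))
for n,dd,pp in(("scene",d,p),("side",d2,p2)):
    c=cloud(dd,pp); m=dd>0
    H,xe,ye=None,np.arange(100,900,50),np.arange(-800,200,50)
    print(n,"rows x",xe[0],"cols y",ye)
    for x in xe:
        print(x,[int(c[...,2][k].max()) if (k:=m&(c[...,0]>=x)&(c[...,0]<x+50)&(c[...,1]>=y)&(c[...,1]<y+50)).sum()>3 else -9 for y in ye])
E
python3 b.py
```

```text
scene rows x 100 cols y [-800 -750 -700 -650 -600 -550 -500 -450 -400 -350 -300 -250 -200 -150
 -100  -50    0   50  100  150]
100 [7, 8, 5, 6, 6, 7, 5, 6, 7, 5, 3, 5, 6, 4, 8, 12, 14, 7, 4, 8]
150 [5, 6, 6, 6, 245, 8, 7, 4, 5, 7, 4, 4, 4, 4, 7, 5, 6, 5, 4, 6]
200 [105, 105, 104, 249, 273, 275, 301, 338, 4, 5, 5, 5, 5, 5, 4, 4, 6, 6, 6, 6]
250 [106, 108, 107, 248, 279, 278, 337, 339, 4, 4, 6, 6, 6, 7, 5, 4, 4, 4, 6, 48]
300 [-9, -9, -9, 190, 189, 333, 331, 274, 3, 5, 3, 4, 5, 4, 5, 4, 5, 5, 16, 47]
350 [170, 171, 185, 191, 332, 333, 332, 275, -9, 64, 67, 66, 5, 5, 94, 94, 93, 12, 16, 48]
400 [172, 276, 290, 330, 333, 333, 332, 274, 0, 66, 75, 67, 7, 4, 93, 94, 93, 17, 16, 5]
450 [276, 277, 276, 276, 332, 332, 407, 405, 5, 65, 66, 64, 5, 4, 71, 35, 5, 15, 14, 6]
500 [275, 277, 277, 277, 276, 277, 414, 414, 30, 30, 30, 32, 32, 31, 39, 59, 4, 5, 4, 4]
550 [4, 5, 5, 3, 7, 2, 5, 4, 5, 3, 4, 5, 4, 2, 95, 96, 4, 4, 4, 6]
600 [-738, -739, -737, -739, -735, -737, -740, -738, -739, -738, -737, -739, -741, -737, 94, 98, -737, -740, -739, -736]
650 [-740, -733, -739, -736, -737, -737, -738, -742
[... 1410 characters left out ...]
, 32, 33, 34, 32, 40, 64, 38, 8, 6, -9]
550 [8, -9, -9, 6, 6, 7, 5, 3, 2, 5, 3, 6, 8, 6, 95, 99, 6, 5, 3, 5]
600 [-9, -9, -9, -9, -9, -9, -9, -9, -9, -9, -9, -9, -9, -9, -9, 99, -9, -9, -9, -9]
650 [-9, -9, -9, -9, -9, -9, -9, -9, -9, -9, -9, -9, -9, -9, -9, -9, -9, -9, -9, -9]
700 [-9, -9, -9, -9, -9, -9, -9, -9, -9, -9, -9, -9, -9, -9, -9, -9, -9, -9, -9, -9]
750 [-9, -9, -9, -9, -9, -9, -9, -9, -9, -740, -9, -9, -9, -9, -9, -9, -9, -9, -9, -9]
800 [-740, -736, -737, -732, -734, -739, -732, -729, -732, -733, -734, -730, -741, -740, -735, -734, -730, -736, -735, -733]
850 [-731, -733, -730, -736, -734, -738, -733, -734, -741, -737, -731, -740, -740, -734, -733, -733, -738, -734, -736, -737]
```

View pics/crop.png

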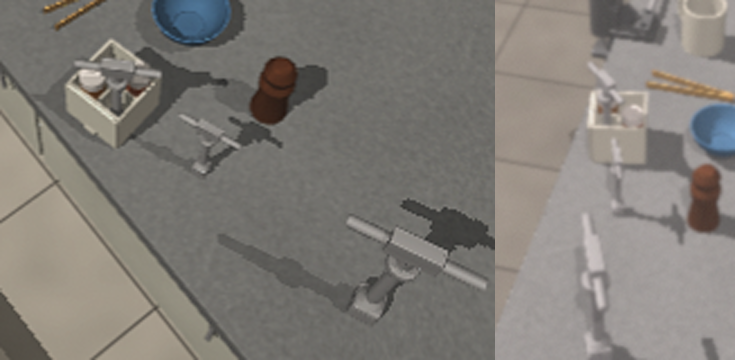

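The three keys are at scene pixels (261,220), in the organizer with its head at about 154 mm, (302,247), small with its head at about 117, and (394,302), large with its head at about 202. The crop shows only the first standing in the organizer. Its head height matches 151+3, so it is the middle-sized one and the target. The rack tops out at about 420 mm, so I'll rise above it and swing over.

Request:
jog_arm(series=[[0.085,0,0,-0.06,0],[0.085,0,0,-0.06,0],[0.085,0,0,-0.06,0],[0.085,0,0,-0.06,0],[0.085,0,0,-0.04,0]])

```text
t: 1.48
position: [161.9, -629.6, 515.1]
orientation: [3.113, 0.394, 0.001]
wrist_force: [-0.2, -0.5, -1.0]
width: 0.996
grasp_force: 0.0
```

```bash
cat > c.py <<'E'
from h import *
s=manip.read_state(); print(s["t"],s["position"],s["q"].round(3))
for n in("scene","side"):
    im,d,p=snap(n); c=cloud(d,p); hc=np.array([495.5,289])
    k=(d>0)&(np.hypot(*(c[...,:2]-hc).transpose(2,0,1))<70)&(c[...,2]>136)&(c[...,2]<175)
    P=c[k]; q=P[:,:2]-P[:,:2].mean(0); w,v=np.linalg.eigh(q.T@q); a=v[:,1]
    print(n,len(P),P.mean(0),"bar yaw",np.degrees(np.arctan2(a[1],a[0])),np.ptp(q@a),np.ptp(q@v[:,0]))
    k=(d>0)&(np.abs(c[...,:2]-[478,267]).max(-1)<75)&(c[...,2]>70)&(c[...,2]<84)
    r=cv2.minAreaRect(c[k][:,:2].astype(np.float32)); print("org",r)
    for t in("spice_a","bore_mouth","key_head"): find(t,n,p)
E
python3 c.py
```

```text
1.475 [ 161.88213266 -629.55009358  515.07371118] [ 1.264  0.346  0.006  1.156 -0.002  1.635 -0.05 ]
scene 221 [497.71839616 292.59877092 158.5822283 ] bar yaw 133.96158921773372 100.28700929526424 16.813902693100154
org ((483.8623352050781, 267.62811279296875), (92.2259750366211, 85.24691009521484), 12.117648124694824)
scene spice_a 0.55 [502.8 250.8   6. ] [251. 237.]
scene spice_a 0.43 [450.7 285.4   5.5] [272. 236.]
scene bore_mouth 0.78 [584.3 -36.   88.6] [174. 174.]
scene key_head 0.7 [450.  402.8 119. ] [301. 247.]
scene key_head 0.63 [409.3 653.4 201.4] [394. 301.]
side 130 [493.93700785 295.8388493  159.54003751] bar yaw 134.19551092107227 102.04818780298976 16.069993036432063
org ((482.8958435058594, 268.69757080078125), (89.97259521484375, 94.66730499267578), 10.764442443847656)
side spice_a 0.55 [453.2 281.5   2.7] [249. 236.]
side spice_a 0.44 [506.2 253.1   2.2] [235. 228.]
side bore_mouth 0.93 [589.3 -39.5  97. ] [233. 152.]
side bore_mouth 0.57 [493.3 287.6 154.4] [235. 201.]
side key_head 0.83 [407.6 654.  203.5] [230. 291.]
side key_head 0.6 [495.5 289.4 153.6] [235. 201.]
side key_head 0.59 [450.8 401.9 118. ] [240. 238.]
```

Request:
jog_arm(series=[[0.085,0.048,-0.0268,0,0],[0.085,0.048,-0.0268,0,0],[0.085,0.048,-0.0268,0,0],[0.085,0.048,-0.0268,0,0],[0.085,0.048,-0.0268,0,0]])

```text
t: 2.5
position: [361.9, -438.4, 510.4]
orientation: [-3.116, -0.394, 0.001]
wrist_force: [0.2, -0.6, -0.5]
width: 1.002
grasp_force: 0.0
```

Request:
jog_arm(series=[[0.085,0.048,-0.0268,0,0],[0.085,0.048,-0.0268,0,0],[0.085,0.048,-0.0268,0,0],[0.085,0.048,-0.0268,0,0],[0.085,0.048,-0.0268,0,0]])

```text
t: 3.12
position: [560.9, -249.1, 510.3]
orientation: [-3.116, -0.394, 0.002]
wrist_force: [0.6, -0.6, -0.2]
width: 0.996
grasp_force: 0.0
```

Request:
jog_arm(series=[[0.085,0.0072,-0.0539,0.015,0],[0.085,0.0072,-0.0539,0.015,0],[0.085,0.0072,-0.0539,0.015,0],[0.085,0.0072,-0.0539,0.015,0],[0.085,0.0072,-0.0539,0.015,0]])

```text
t: 3.75
position: [526.9, 21.2, 435.0]
orientation: [3.117, 0.394, -0.002]
wrist_force: [1.3, 0.3, -0.0]
width: 0.994
grasp_force: 0.0
```

Request:
jog_arm(series=[[0.085,0.0072,-0.0539,0.02,0],[0.085,0.0072,-0.0539,0.02,0],[0.085,0.0072,-0.0539,0.02,0],[0.085,0.0072,-0.0539,0.02,0],[0.085,0.0072,-0.0539,0.02,0]])

```text
t: 4.38
position: [494.9, 290.7, 334.8]
orientation: [3.116, 0.394, -0.002]
wrist_force: [0.9, 0.2, 1.1]
width: 0.993
grasp_force: 0.0
```

Request:
jog_arm(series=[[0.085,0,0,0,-0.174],[0.085,0,0,0,-0.174],[0.085,0,0,0,-0.174],[0.085,0,0,0,-0.174],[0.085,0,0,0,-0.174]])

```text
t: 5.0
position: [495.1, 289.2, 335.3]
orientation: [-2.655, -1.679, 0.003]
wrist_force: [-0.8, 0.3, 0.3]
width: 0.992
grasp_force: 0.0
```

Request:
jog_arm(series=[[0.085,0,0,0,-0.174],[0.085,0,0,0,-0.174],[0.085,0,0,0,-0.174],[0.085,0,0,0,-0.174],[0.085,0,0,0,-0.174]])

```text
t: 5.62
position: [495.1, 289.1, 335.3]
orientation: [-1.7, -2.641, 0.002]
wrist_force: [-1.1, 0.9, -0.2]
width: 0.996
grasp_force: 0.0
```

Request:
jog_arm(series=[[0.085,0,0,0,-0.174],[0.085,0,0,0,-0.174],[0.085,0,0,0,0]])

```text
t: 6.0
position: [495.2, 289.2, 335.3]
orientation: [-1.228, -2.89, 0.001]
wrist_force: [0.2, 0.2, -0.2]
width: 0.99
grasp_force: 0.0
```

```bash
cat >> h.py <<'E'
def st():
    s=manip.read_state(); r=R.from_rotvec(s["orientation"]).as_matrix(); x=r[:,0]
    print("t",round(s["t"],2),"pos",s["position"].round(1),"yaw",np.degrees(np.arctan2(x[1],x[0])).round(2),"tilt z",r[:,2].round(3),"q7",s["q"][6].round(3),"F",s["wrist_force"].round(1),"M",s["moment"].round(3),"w",round(s["width"],3),"g",round(s["grasp_force"],1)); return s,r
def totool(w):
    s,r=st(); print("tool shift mm to",np.round(w,1),(r.T@(np.array(w)-s["position"])).round(1))
E
cat > d.py <<'E'
from h import *
import sys
st(); im,d,p=snap("wrist",sys.argv[1])
for t in("key_head","key","organizer","spice_a"): find(t,"wrist",p)
c=cloud(d,p)
k=(d>0)&(np.hypot(*(c[...,:2]-np.array([496,290])).transpose(2,0,1))<70)&(c[...,2]>138)&(c[...,2]<180)
P=c[k]; 
if len(P)>20:
    r=cv2.minAreaRect(P[:,:2].astype(np.float32)); print(len(P),P.mean(0),P[:,2].max(),r)
    q=P[:,:2]-P[:,:2].mean(0); w,v=np.linalg.eigh(q.T@q); a=v[:,1]; print("bar yaw",np.degrees(np.arctan2(a[1],a[0])))
    k=(d>0)&(np.abs(c[...,:2]-[478,267]).max(-1)<65)&(c[...,2]>74)&(c[...,2]<84)
    print("org",cv2.minAreaRect(c[k][:,:2].astype(np.float32)))
E
python3 d.py w1
```

```text
t 6.0 pos [495.2 289.2 335.3] yaw 133.95 tilt z [-0.002 -0.    -1.   ] q7 -0.151 F [ 0.2  0.2 -0.2] M [ 0.026 -0.001 -0.05 ] w 0.99 g 0.0
wrist key_head 0.96 [496.6 292.3 148.1] [256. 170.]
wrist key_head 0.93 [447.2 412.5 110.8] [295.  68.]
wrist key 0.67 [449.6 407.3   2.5] [284.  80.]
wrist organizer 0.96 [477.5 264.9  -1.1] [237. 154.]
wrist spice_a 0.88 [454.2 284.8   4.1] [234. 137.]
wrist spice_a 0.65 [ 4.996e+02  2.493e+02 -3.000e-01] [240. 169.]
834 [491.82935323 294.52611002 160.47704048] 166.92276629601974 ((494.2875671386719, 291.78509521484375), (13.304866790771484, 103.4755859375), 43.72893142700195)
bar yaw 133.61294534850916
org ((481.7450866699219, 269.1676025390625), (90.76194763183594, 85.24026489257812), 11.320389747619629)
```

View pics/w1.png

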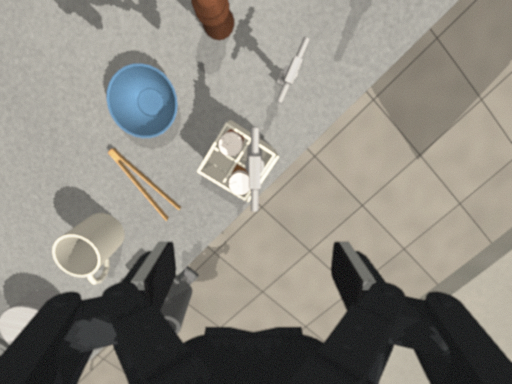

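The picture shows the key's crossbar at (256,170), lined up with the tool's x axis. Bar length and heights agree with the text, so I'll descend and grip.

Request:
jog_arm(series=[[0.06,0.002,0.0013,0.055,0.005],[0.05,0,0,0.055,0],[0.05,0,0,0.05,0],[0.05,0,0,0.03,0],[0.05,0,0,0.0103,0]])

```text
t: 6.88
position: [494.2, 291.4, 134.3]
orientation: [-1.233, -2.887, 0.004]
wrist_force: [0.1, -0.5, -0.1]
width: 0.584
grasp_force: 0.0
```

Request:
jog_arm(series=[[0.02,0,0,0,0],[0.02,0,0,0,0],[0.0,0,0,0,0],[0.0,0,0,0,0]], newtons=60)

```text
t: 7.38
position: [495.5, 292.2, 137.5]
orientation: [1.233, 2.888, 0.001]
wrist_force: [-1.5, -0.7, 6.4]
width: 0.151
grasp_force: 58.7
```

```bash
cat > e.py <<'E'
from h import *
import sys
st(); im,d,p=snap("wrist"); a=[im]
for n in("scene","side"):
    i2,d2,p2=snap(n); find("key_head",n,p2)
    u,v=px([495,290,150],p2).astype(int); a.append(cv2.resize(i2[max(v-50,0):v+46,max(u-64,0):u+64],(512,384),interpolation=2))
cv2.imwrite(f"pics/{sys.argv[1]}.png",cv2.resize(np.hstack(a),(798,200)))
E
python3 e.py g1
```

```text
t 7.38 pos [495.5 292.2 137.5] yaw 133.75 tilt z [ 0.002  0.    -1.   ] q7 -0.322 F [-1.5 -0.7  6.4] M [-0.394  0.517  0.034] w 0.151 g 58.7
scene key_head 0.78 [411.9 656.4 200.4] [394. 303.]
scene key_head 0.73 [445.2 403.  117.9] [303. 246.]
scene key_head 0.51 [498.4 290.9 152.7] [261. 221.]
side key_head 0.61 [404.6 654.4 203.6] [231. 291.]
side key_head 0.53 [491.8 290.8 155.6] [236. 201.]
side key_head 0.53 [450.  402.2 118.9] [240. 238.]
```

View pics/g1.png

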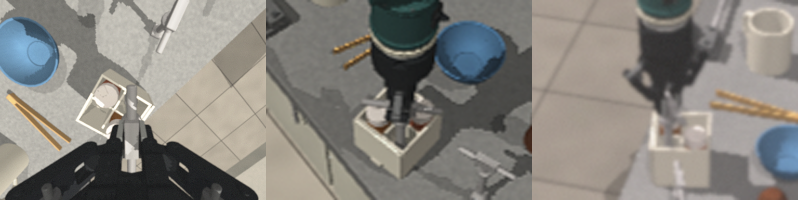

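Request:
jog_arm(series=[[0.0,0,0,-0.01,0],[0.0,0,0,-0.03,0],[0.0,0,0,-0.05,0],[0.0,0,0,-0.05,0],[0.0,0,0,-0.05,0]], newtons=90)

```text
t: 8.25
position: [494.7, 291.5, 327.7]
orientation: [1.233, 2.889, -0.0]
wrist_force: [0.2, 0.2, -3.3]
width: 0.145
grasp_force: 88.2
```

Request:
jog_arm(series=[[0.0,-0.048,-0.017,0,0],[0.0,-0.048,-0.017,0,0],[0.0,-0.048,-0.017,0,0],[0.0,-0.048,-0.017,0,0],[0.0,-0.048,-0.017,0,0]])

```text
t: 8.88
position: [599.9, 58.0, 326.2]
orientation: [1.233, 2.889, -0.0]
wrist_force: [0.3, -0.3, -3.1]
width: 0.148
grasp_force: 88.3
```

Request:
jog_arm(series=[[0.0,0,0,0,-0.16],[0.0,0,0,0,-0.17],[0.0,0,0,0,-0.17],[0.0,0,0,0,-0.17],[0.0,0,0,0,-0.17]])

```text
t: 9.5
position: [599.4, 59.4, 326.0]
orientation: [0.061, -3.141, 0.001]
wrist_force: [0.4, -0.1, -3.6]
width: 0.146
grasp_force: 88.2
```

Request:
jog_arm(series=[[0.0,0,0,0,-0.16],[0.0,0,0,0,0]])

```text
t: 9.75
position: [599.5, 59.5, 325.7]
orientation: [0.3, -3.126, -0.001]
wrist_force: [0.3, 0.4, -3.2]
width: 0.146
grasp_force: 88.2
```

```bash
cat > f.py <<'E'
from h import *
from scipy.optimize import least_squares
import sys
def ring(n,c0=(587,-37),f=None):
    im,d,p=snap(n,f)
    for t in("bore_mouth","clamp"): find(t,n,p,2)
    c=cloud(d,p); k=(d>0)&(np.hypot(c[...,0]-c0[0],c[...,1]-c0[1])<33)&(np.abs(c[...,2]-94)<7)
    P=c[k]; print(n,"n",len(P), "z",np.median(P[:,2]) if len(P) else None)
    if len(P)<20:return
    (x,y),r=cv2.minEnclosingCircle(P[:,:2].astype(np.float32)); print(" enclosing",x,y,r)
    h=(np.hypot(c[...,0]-c0[0],c[...,1]-c0[1])<15)&(d>0)&(c[...,2]<80)
    # inner/outer by angle
    for it in range(3):
        a=np.arctan2(P[:,1]-y,P[:,0]-x); rr=np.hypot(P[:,1]-y,P[:,0]-x); b=((a+np.pi)/(2*np.pi)*24).astype(int)%24
        out=[P[b==i][rr[b==i].argmax(),:2] for i in range(24) if (b==i).sum()>2]; inn=[P[b==i][rr[b==i].argmin(),:2] for i in range(24) if (b==i).sum()>2]
        sol=[least_squares(lambda v,Q=np.array(Q):np.hypot(Q[:,0]-v[0],Q[:,1]-v[1])-v[2],[x,y,20],loss="soft_l1").x for Q in(out,inn)]
        x,y=sol[0][:2]
    print(" outer",sol[0].round(1)," inner",sol[1].round(1))
if __name__=="__main__":
    st(); ring("wrist",f=sys.argv[1])
    if len(sys.argv)>2: ring("scene"); ring("side")
E
python3 f.py w2 x
```

```text
t 9.75 pos [599.5  59.5 325.7] yaw -169.04 tilt z [-0.001  0.    -1.   ] q7 1.146 F [ 0.3  0.4 -3.2] M [ 0.012 -0.056  0.043] w 0.146 g 88.2
wrist bore_mouth 0.81 [588.4 -29.7  94.1] [190. 144.]
wrist clamp 0.72 [589.  -30.6   0.7] [201. 136.]
wrist n 602 z 92.63524313762608
 enclosing 588.4772338867188 -31.867597579956055 25.004003524780273
 outer [588.6 -31.8  24.7]  inner [588.6 -31.8  17. ]
scene bore_mouth 0.77 [584.  -34.   88.2] [174. 174.]
scene bore_mouth 0.5 [ 420.6 -274.9   -4.2] [183. 126.]
scene clamp 0.69 [593.  -31.1   5.5] [177. 191.]
scene n 75 z 91.69417036317418
 enclosing 590.2911987304688 -32.1819953918457 26.76280975341797
 outer [591.1 -31.6  25.1]  inner [593.1 -32.4  17.1]
side bore_mouth 0.87 [587.3 -33.5  97.8] [234. 152.]
side clamp 0.95 [587.8 -32.9   1. ] [234. 173.]
side clamp 0.27 [503.6 251.6   4.4] [236. 227.]
side n 73 z 93.56570849681418
 enclosing 589.7244262695312 -33.29972457885742 27.550168991088867
 outer [590.5 -31.9  24.8]  inner [590.8 -30.2  17.6]
```

View pics/w2.png

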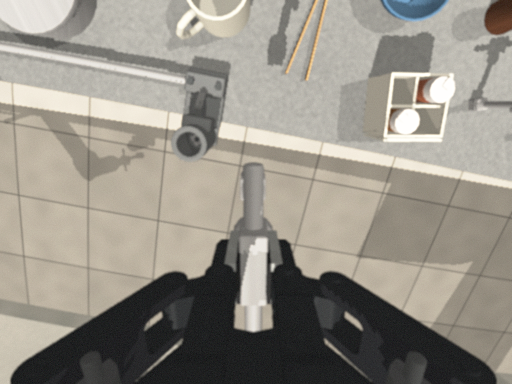

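The picture shows the bore at (190,144), with both bar ends of the held key visible around (253,165) and (253,330). I'll measure the key in hand with the same camera, so that the calibration bias cancels.

```bash
cat > k.py <<'E'
from h import *
s,r=st(); im,d,p=snap("wrist"); c=(cloud(d,p)-s["position"])@r
k=(d>0)&(np.abs(c[...,1])<12)&(np.abs(c[...,0])<75)&(c[...,2]>-45)&(c[...,2]<-12)
P=c[k]; print(len(P))
for x in range(-60,60,6):
    q=P[(P[:,0]>=x)&(P[:,0]<x+6)]
    if len(q)>3: print(x,len(q),"y",q[:,1].min().round(1),q[:,1].max().round(1),"z",np.median(q[:,2]).round(1))
print("x ext",P[:,0].min(),P[:,0].max(),"top bar pts")
for n in("scene","side"):
    i2,d2,p2=snap(n); c=(cloud(d2,p2)-s["position"])@r
    k=(d2>0)&(np.abs(c[...,1])<30)&(np.abs(c[...,0])<30)&(c[...,2]>20)&(c[...,2]<140); Q=c[k]
    for z in range(20,140,20):
        q=Q[(Q[:,2]>=z)&(Q[:,2]<z+20)]
        if len(q): print(n,z,len(q),q.mean(0).round(1))
    print(n,"maxz",Q[:,2].max() if len(Q) else None, "cam dir in tool",(r.T@rot(p2)[:,2]).round(2))
E
python3 k.py
```

```text
t 10.2 pos [599.7  59.8 326.1] yaw -168.96 tilt z [ 0. -0. -1.] q7 1.146 F [-0.   0.4 -3.7] M [-0.006  0.011 -0.021] w 0.147 g 88.2
5108
-48 42 y -4.4 5.0 z -18.1
-42 140 y -4.3 4.9 z -19.3
-36 142 y -4.2 4.9 z -19.3
-30 103 y -4.2 4.8 z -19.5
-24 36 y -5.8 5.5 z -26.7
-18 240 y -5.8 6.5 z -27.3
-12 319 y -7.7 8.7 z -27.5
-6 399 y -7.9 8.5 z -27.7
0 419 y -8.2 8.4 z -27.8
6 947 y -12.0 12.0 z -27.8
12 581 y -12.0 12.0 z -27.6
18 536 y -6.4 7.6 z -22.4
24 217 y -4.1 5.3 z -19.5
30 236 y -4.1 5.2 z -19.4
36 245 y -4.5 5.2 z -19.4
42 260 y -4.5 5.1 z -19.5
48 246 y -4.4 5.1 z -19.0
x ext -45.7207810145822 52.69746451508158 top bar pts
scene 20 19 [-4.5  2.9 32.4]
scene 40 26 [-3.1  2.8 50.4]
scene 60 24 [-4.   2.5 69.8]
scene 80 24 [-3.9  2.3 89.7]
scene 100 74 [ -4.7   3.8 109.7]
scene 120 41 [ -6.5   5.8 127.4]
scene maxz 136.35897182317458 cam dir in tool [-0.41  0.37 -0.83]
side 20 18 [ 2.   2.3 31.4]
side 40 21 [ 3.6  1.9 50.4]
side 60 20 [ 2.6  1.9 70.8]
side 80 20 [ 2.   2.5 90.4]
side 100 44 [  4.    7.3 108.6]
side 120 25 [  3.5   8.6 126.5]
side maxz 133.06860441791207 cam dir in tool [ 0.01  0.77 -0.64]
```

Request:
jog_arm(series=[[0.0,0.008,-0.014,0.038,0],[0.0,0.0075,-0.0136,0.038,0],[0.0,0,0,0,0],[0.0,0,0,0,0]])

```text
t: 10.85
position: [590.7, 30.9, 251.7]
orientation: [-0.303, 3.124, 0.002]
wrist_force: [0.8, -0.3, -3.8]
width: 0.148
grasp_force: 88.6
```

```bash
python3 f.py w3; python3 - <<'E'
from h import *
totool([589.3,-32.1,240])
E
```

```text
t 10.85 pos [590.7  30.9 251.7] yaw -168.91 tilt z [ 0.002  0.002 -1.   ] q7 1.141 F [ 0.8 -0.3 -3.8] M [0.015 0.006 0.019] w 0.148 g 88.6
wrist bore_mouth 0.58 [588.1 -30.7  89.7] [200. 164.]
wrist clamp 0.68 [586.8 -29.7  35.4] [208. 154.]
wrist clamp 0.67 [588.2 -34.1   4.1] [208. 151.]
wrist n 875 z 92.69861854551698
 enclosing 588.7263793945312 -31.713489532470703 24.98295783996582
 outer [588.6 -31.7  24.7]  inner [588.7 -31.8  17. ]
t 11.0 pos [590.7  31.1 251.9] yaw -168.87 tilt z [ 0.003  0.001 -1.   ] q7 1.141 F [ 0.5  0.6 -3.2] M [ 0.017 -0.053 -0.044] w 0.149 g 88.6
tool shift mm to [589.3 -32.1 240. ] [ 13.6 -61.7  11.8]
```

Request:
jog_arm(series=[[0.0,0.0068,-0.031,0.006,0],[0.0,0.0068,-0.0307,0.005,0],[0.0,0,0,0,0],[0.0,0,0,0,0]])

```text
t: 11.5
position: [588.7, -32.3, 240.0]
orientation: [-0.304, 3.125, 0.001]
wrist_force: [-0.5, 0.1, -4.2]
width: 0.148
grasp_force: 88.7
```

```bash
python3 - <<'E'
from h import *
totool([589.3,-32.1,240]);totool([589.3,-32.1,240])
E
```

```text
t 11.5 pos [588.7 -32.3 240. ] yaw -168.89 tilt z [ 0.002  0.001 -1.   ] q7 1.235 F [-0.5  0.1 -4.2] M [0.078 0.011 0.029] w 0.148 g 88.7
tool shift mm to [589.3 -32.1 240. ] [-0.7  0.1 -0. ]
t 11.5 pos [588.7 -32.3 240. ] yaw -168.89 tilt z [ 0.002  0.001 -1.   ] q7 1.235 F [-0.5  0.1 -4.2] M [0.078 0.011 0.029] w 0.148 g 88.7
tool shift mm to [589.3 -32.1 240. ] [-0.7  0.1 -0. ]
```

Request:
jog_arm(series=[[0.0,-0.0006,0,0.006,0],[0.0,0,0,0.004,0],[0.0,0,0,0.002,0],[0.0,0,0,0.002,0]])

```text
t: 12.0
position: [588.9, -33.0, 224.8]
orientation: [-0.304, 3.127, 0.0]
wrist_force: [-0.1, -0.2, -3.0]
width: 0.146
grasp_force: 88.7
```

Request:
jog_arm(series=[[0.0,0,0,0.002,0],[0.0,0,0,0.002,0],[0.0,0,0,0,0]])

```text
t: 12.38
position: [588.9, -33.2, 220.8]
orientation: [-0.303, 3.127, 0.0]
wrist_force: [-0.3, 1.5, -3.7]
width: 0.148
grasp_force: 88.6
```

Request:
jog_arm(series=[[0.0,0,0.0006,0.004,0],[0.0,0,0,0.006,0],[0.0,0,0,0.006,0],[0.0,0,0,0.006,0],[0.0,0,0,0,0]])

```text
t: 13.0
position: [588.7, -32.7, 198.3]
orientation: [0.303, -3.127, -0.001]
wrist_force: [0.9, 0.4, -4.2]
width: 0.152
grasp_force: 88.7
```

Request:
jog_arm(series=[[0.0,0,0,0.006,0],[0.0,0,0,0.006,0],[0.0,0,0,0.006,0],[0.0,0,0,0.004,0],[0.0,0,0,0,0]])

```text
t: 13.62
position: [588.7, -32.7, 176.6]
orientation: [0.303, -3.127, -0.0]
wrist_force: [0.5, -0.3, -4.0]
width: 0.145
grasp_force: 88.7
```

Free in the bore. Next is slow feeling for the nut, where contact is expected near TCP z of about 168.

Request:
jog_arm(series=[[0.0,0,0,0.003,0],[0.0,0,0,0.002,0],[0.0,0,0,0.0015,0],[0.0,0,0,0.001,0],[0.0,0,0,0,0]])

```text
t: 14.25
position: [588.8, -32.9, 169.4]
orientation: [-0.303, 3.127, -0.0]
wrist_force: [1.0, 0.9, -4.6]
width: 0.147
grasp_force: 88.6
```

Request:
jog_arm(series=[[0.0,0,0,0.0007,0],[0.0,0,0,0.0005,0],[0.0,0,0,0,0]])

```text
t: 14.62
position: [588.8, -32.8, 168.2]
orientation: [-0.303, 3.127, -0.0]
wrist_force: [1.4, 0.6, -2.7]
width: 0.144
grasp_force: 88.7
```

Request:
jog_arm(series=[[0.0,0,0,0.0005,0],[0.0,0,0,0.0005,0],[0.0,0,0,0,0]])

```text
t: 15.0
position: [588.8, -32.6, 167.6]
orientation: [-0.303, 3.127, -0.0]
wrist_force: [-0.2, 0.3, -0.5]
width: 0.147
grasp_force: 102.7
```

Request:
jog_arm(series=[[0.0,0,0,0.0005,0],[0.0,0,0,0.0005,0],[0.0,0,0,0,0]])

```text
t: 15.38
position: [588.7, -32.8, 166.2]
orientation: [0.303, -3.127, 0.0]
wrist_force: [1.2, 0.7, -0.7]
width: 0.147
grasp_force: 110.4
```

Request:
jog_arm(series=[[0.0,0,0,0.0004,0],[0.0,0,0,0.0004,0],[0.0,0,0,0,0]])

```text
t: 15.75
position: [588.6, -32.8, 165.3]
orientation: [0.303, -3.127, -0.0]
wrist_force: [0.5, 1.3, -0.2]
width: 0.148
grasp_force: 115.0
```

```bash
python3 -c "
from h import *
st();st()"
```

```text
t 15.75 pos [588.6 -32.8 165.3] yaw -168.93 tilt z [-0. -0. -1.] q7 1.176 F [ 0.5  1.3 -0.2] M [ 0.032 -0.154 -0.031] w 0.148 g 115.0
t 15.75 pos [588.6 -32.8 165.3] yaw -168.93 tilt z [-0. -0. -1.] q7 1.176 F [ 0.5  1.3 -0.2] M [ 0.032 -0.154 -0.031] w 0.148 g 115.0
```

Request:
jog_arm(series=[[0.0,0,0,0,0.1],[0.0,0,0,0,0.1],[0.0,0,0,0,0]])

```text
t: 16.12
position: [588.7, -32.7, 165.5]
orientation: [0.009, 3.142, -0.001]
wrist_force: [0.4, -0.6, -0.1]
width: 0.15
grasp_force: 114.4
```

Request:
jog_arm(series=[[0.0,0,0,0,0.1],[0.0,0,0,0,0.1],[0.0,0,0,0,0]])

```text
t: 16.5
position: [588.8, -32.7, 165.6]
orientation: [0.32, 3.125, -0.001]
wrist_force: [-0.9, -0.0, 0.8]
width: 0.146
grasp_force: 114.2
```

```bash
python3 -c "
from h import *
st()"
```

```text
t 16.5 pos [588.8 -32.7 165.6] yaw 168.31 tilt z [ 0. -0. -1.] q7 0.829 F [-0.9 -0.   0.8] M [-0.045 -0.152 -0.013] w 0.146 g 114.2
```

Request:
jog_arm(series=[[0.0,0,0,0,0.1],[0.0,0,0,0,0.1],[0.0,0,0,0,0]])

```text
t: 16.88
position: [588.8, -32.6, 165.5]
orientation: [0.629, 3.078, -0.0]
wrist_force: [-0.9, -0.3, 1.4]
width: 0.142
grasp_force: 113.8
```

Request:
jog_arm(series=[[0.0,0,0,0,0.1],[0.0,0,0,0,0.1],[0.0,0,0,0,0]])

```text
t: 17.25
position: [588.8, -32.6, 165.5]
orientation: [0.933, 3.0, -0.0]
wrist_force: [0.4, 0.9, 1.1]
width: 0.146
grasp_force: 111.9
```

```bash
python3 -c "
from h import *
st()"
```

```text
t 17.25 pos [588.8 -32.6 165.5] yaw 145.45 tilt z [ 0. -0. -1.] q7 0.482 F [0.4 0.9 1.1] M [0.276 0.005 0.039] w 0.146 g 111.9
```

Request:
jog_arm(series=[[0.0,0,0,0,0.1],[0.0,0,0,0,0.1],[0.0,0,0,0,0]])

```text
t: 17.62
position: [588.8, -32.6, 165.0]
orientation: [1.227, 2.892, 0.001]
wrist_force: [1.9, 0.3, -4.6]
width: 0.144
grasp_force: 90.4
```

Request:
jog_arm(series=[[0.0,0,0,0,0.1],[0.0,0,0,0,0.1],[0.0,0,0,0,0]])

```text
t: 18.0
position: [588.9, -32.7, 165.1]
orientation: [1.509, 2.755, 0.001]
wrist_force: [2.6, 1.0, -5.1]
width: 0.14
grasp_force: 90.2
```

```bash
python3 -c "
from h import *
st()"
```

```text
t 18.0 pos [588.9 -32.7 165.1] yaw 122.57 tilt z [ 0.  0. -1.] q7 0.135 F [ 2.6  1.  -5.1] M [ 0.218 -0.721  0.046] w 0.14 g 90.2
```

The key dropped onto the nut near yaw 134: vertical load went back to the key's own weight. Now I'll seat it gently.

Request:
jog_arm(series=[[0.0,0,0,0.002,-0.05],[0.0,0,0,0.002,0],[0.0,0,0,0.002,0],[0.0,0,0,0,0]])

```text
t: 18.5
position: [589.8, -32.5, 161.6]
orientation: [1.443, 2.788, 0.001]
wrist_force: [-0.1, -0.2, 11.2]
width: 0.144
grasp_force: 92.5
```

Request:
jog_arm(series=[[0.0,0,0,0.0015,0],[0.0,0,0,0.001,0],[0.0,0,0,0.001,0],[0.0,0,0,0,0]])

```text
t: 19.0
position: [591.2, -32.4, 161.3]
orientation: [1.442, 2.784, 0.001]
wrist_force: [-4.0, -1.3, 28.4]
width: 0.143
grasp_force: 95.2
```

```bash
python3 -c "
from h import *
st()"
```

```text
t 19.0 pos [591.2 -32.4 161.3] yaw 125.24 tilt z [ 0.006 -0.002 -1.   ] q7 0.168 F [-4.  -1.3 28.4] M [-0.153  1.632  0.081] w 0.143 g 95.2
```

Pressing too hard there, so I'll back off at once and check how the key sits in the hand.

Request:
jog_arm(series=[[0.0,0,0,-0.003,0],[0.0,0,0,-0.0012,0],[0.0,0,0,0,0]])

```text
t: 19.38
position: [589.6, -32.6, 161.6]
orientation: [1.444, 2.788, 0.001]
wrist_force: [-0.7, 0.4, 8.0]
width: 0.141
grasp_force: 92.2
```

```bash
python3 k.py | grep -v "scene\|side"; python3 -c "
from h import *
im,d,p=snap('wrist','w4'); st()"
```

```text
t 19.38 pos [589.6 -32.6 161.6] yaw 125.23 tilt z [ 0.002 -0.    -1.   ] q7 0.171 F [-0.7  0.4  8. ] M [0.109 0.049 0.024] w 0.141 g 92.2
3945
-42 74 y -5.3 3.5 z -15.4
-36 137 y -5.3 3.5 z -15.0
-30 136 y -4.6 3.4 z -14.6
-24 134 y -4.6 3.4 z -14.3
-18 128 y -4.5 3.3 z -14.1
-12 136 y -8.5 7.2 z -31.7
-6 387 y -8.8 7.2 z -21.3
0 413 y -8.3 7.1 z -20.9
6 1046 y -11.9 11.9 z -25.3
12 500 y -12.0 12.0 z -19.8
18 321 y -7.0 6.4 z -18.9
24 329 y -7.0 6.3 z -18.5
30 203 y -7.1 6.4 z -17.3
x ext -40.46934927370224 37.00357927100026 top bar pts
t 19.57 pos [589.6 -32.6 161.6] yaw 125.22 tilt z [ 0.002 -0.    -1.   ] q7 0.171 F [1.  0.3 9.4] M [0.087 0.076 0.036] w 0.141 g 92.2
```

View pics/w4.png

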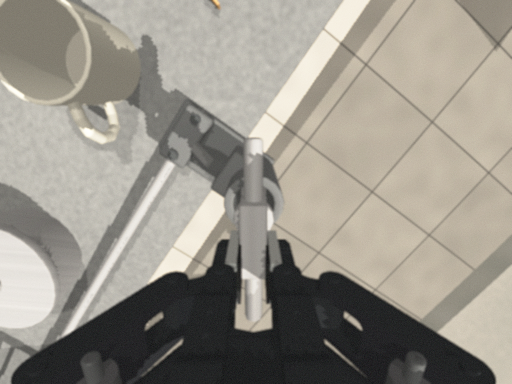

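```bash
cat > k2.py <<'E'
from h import *
s,r=st(); im,d,p=snap("wrist"); c=(cloud(d,p)-s["position"])@r
k=(d>0)&(np.abs(c[...,1]+.5)<2)&(np.abs(c[...,0])<75)&(c[...,2]>-50)&(c[...,2]<15)
P=c[k]
print([(int(x),int(len(q)),float(np.median(q[:,2]).round(1)),float(np.percentile(q[:,2],10).round(1))) for x in range(-60,70,4) if len(q:=P[(P[:,0]>=x)&(P[:,0]<x+4)])>2])
print("cam pos in tool",(r.T@(np.array(p["position"])-s["position"])).round(1))
E
python3 k2.py
```

```text
t 19.57 pos [589.6 -32.6 161.6] yaw 125.22 tilt z [ 0.002 -0.    -1.   ] q7 0.171 F [1.  0.3 9.4] M [0.087 0.076 0.036] w 0.141 g 92.2
[(-40, 31, -15.8, -16.8), (-36, 45, -15.7, -16.8), (-32, 43, -15.4, -16.2), (-28, 44, -15.1, -15.7), (-24, 41, -14.8, -15.5), (-20, 45, -14.6, -15.3), (-16, 43, -14.1, -14.9), (-8, 42, -21.2, -21.5), (-4, 57, -20.7, -21.4), (0, 53, -20.6, -21.2), (4, 58, -20.2, -20.9), (8, 60, -19.8, -20.6), (12, 63, -19.5, -20.2), (16, 59, -19.2, -20.0), (20, 61, -18.9, -19.6), (24, 63, -18.5, -19.3), (28, 106, -17.9, -18.9), (32, 64, -10.8, -11.6), (36, 65, -10.5, -11.3), (40, 62, -10.2, -11.0), (44, 63, -10.0, -10.6), (48, 66, -9.6, -10.2), (52, 64, -9.2, -10.0), (56, 73, -9.0, -9.7), (60, 70, -8.4, -9.3)]
cam pos in tool [  78.7   -0.6 -141.6]
```

The key's socket is on the floor: its mouth works out at about 18 mm and its head top at TCP+19.7. But it leans 0.07 rad along the tool's x and has slid in the pads. I'll release it so it settles upright, then regrip on the axis.

Request:
jog_arm(series=[[0.015,0,0,-0.001,0],[0.025,0,0,0,0],[0.035,0,0,0,0],[0.04,0,0,0,0],[0.04,0,0,0,0]], newtons=60)

```text
t: 20.25
position: [588.6, -32.8, 161.0]
orientation: [-1.446, -2.789, 0.0]
wrist_force: [-0.9, 0.1, 0.6]
width: 0.468
grasp_force: 0.0
```

```bash
cat >> k2.py <<'E'
for n in("scene","side"): 
    _,_,p2=snap(n); find("key_head",n,p2); 
find("key_head","wrist",p)
k=(d>0)&(np.abs(c[...,1])<14)&(np.abs(c[...,0])<75)&(c[...,2]>-50)&(c[...,2]<0)
Q=c[k]; k=np.zeros(len(Q),bool)
for lo,hi in((-50,-24),(36,60)):
    q=Q[(Q[:,0]>lo)&(Q[:,0]<hi)]
    if len(q)>5: print("bar y at",q.mean(0).round(2),len(q))
E
python3 k2.py
```

```text
t 20.25 pos [588.6 -32.8 161. ] yaw 125.18 tilt z [-0.  0. -1.] q7 0.171 F [-0.9  0.1  0.6] M [-0.009 -0.017  0.017] w 0.468 g 0.0
[(-52, 10, -11.1, -12.0), (-48, 21, -11.3, -12.6), (-44, 18, -11.4, -12.6), (-40, 26, -10.9, -12.2), (-36, 24, -11.6, -12.2), (-32, 28, -11.7, -12.5), (-28, 19, -11.8, -12.5), (-20, 30, -20.0, -20.6), (-16, 41, -20.0, -20.5), (-12, 46, -20.2, -20.8), (-8, 47, -20.2, -20.8), (-4, 52, -20.1, -20.6), (0, 57, -19.9, -20.6), (4, 53, -19.9, -20.6), (8, 58, -19.9, -20.5), (12, 57, -19.9, -20.6), (16, 73, -19.7, -20.6), (20, 92, -13.1, -17.9), (24, 60, -12.8, -13.4), (28, 58, -12.6, -13.2), (32, 61, -12.7, -13.4), (36, 61, -12.6, -13.3), (40, 63, -12.7, -13.3), (44, 65, -12.6, -13.4), (48, 72, -12.3, -13.0), (52, 27, -9.3, -11.8)]
cam pos in tool [  78.7   -0.6 -141.6]
scene key_head 0.63 [411.7 653.8 201.3] [393. 302.]
scene key_head 0.57 [447.1 404.4 119.1] [302. 247.]
scene key_head 0.46 [589.7 -35.6 170.6] [167. 158.]
side key_head 0.84 [408.7 654.  203.1] [230. 291.]
side key_head 0.68 [592.9 -33.3 171.6] [232. 136.]
side key_head 0.45 [451.3 403.2 116.6] [239. 238.]
wrist key_head 0.97 [589.1 -31.5 162.6] [256. 246.]
wrist key_head 0.42 [589.3 -31.1  18.8] [255. 180.]
bar y at [-37.08   3.52 -11.87] 526
bar y at [ 44.76  -0.92 -11.39] 664
```

Request:
jog_arm(series=[[0.04,0,0,0.004,-0.03],[0.04,0,0,0.0045,0],[0.025,0,0,0,0],[0.0,0,0,0,0],[0.0,0,0,0,0]], newtons=100)

```text
t: 21.18
position: [588.8, -32.5, 152.7]
orientation: [1.404, 2.81, 0.001]
wrist_force: [-0.1, -0.1, -0.8]
width: 0.146
grasp_force: 97.9
```

Request:
jog_arm(series=[[0.0,0,0,0,0],[0.0,0,0,0,0]])

```text
t: 21.42
position: [588.8, -32.6, 152.7]
orientation: [1.404, 2.81, 0.0]
wrist_force: [0.4, 0.5, -1.4]
width: 0.145
grasp_force: 97.9
```

```bash
python3 k2.py
```

```text
t 21.43 pos [588.8 -32.6 152.7] yaw 126.9 tilt z [ 0.  0. -1.] q7 0.19 F [ 0.4  0.5 -1.4] M [ 0.166 -0.168 -0.252] w 0.145 g 97.9
[(-44, 22, -20.9, -21.8), (-40, 41, -21.1, -22.0), (-36, 40, -21.0, -21.8), (-32, 41, -21.1, -21.7), (-28, 24, -21.1, -21.8), (-20, 45, -28.2, -28.8), (-16, 51, -28.4, -29.0), (-12, 54, -28.5, -28.9), (-8, 52, -28.4, -29.0), (-4, 61, -28.5, -29.1), (0, 62, -28.4, -29.2), (4, 67, -28.4, -29.0), (8, 65, -28.4, -29.2), (12, 71, -28.3, -29.0), (16, 130, -27.2, -28.9), (20, 69, -21.2, -21.8), (24, 68, -21.1, -21.8), (28, 72, -21.1, -21.9), (32, 70, -21.2, -21.8), (36, 72, -21.1, -21.9), (40, 78, -21.3, -22.1), (44, 76, -21.1, -22.0), (48, 100, -20.5, -21.6)]
cam pos in tool [  78.7   -0.6 -141.6]
scene key_head 0.87 [410.9 657.  203.8] [395. 303.]
scene key_head 0.79 [445.4 405.6 118.7] [303. 247.]
scene key_head 0.68 [590.4 -36.5 167.8] [167. 159.]
side key_head 0.7 [407.6 654.4 203.5] [230. 291.]
side key_head 0.52 [587.8 -34.7 170.1] [233. 136.]
side key_head 0.48 [453.3 405.5 120. ] [239. 238.]
wrist key_head 0.77 [591.6 -30.8 163.8] [260. 257.]
bar y at [-34.41  -0.38 -20.17] 380
bar y at [ 44.33  -0.54 -19.96] 727
```

The key is now upright and seated, gripped at the right height. I'll turn clockwise and read the torque.

Request:
jog_arm(series=[[0.0,0,0,0,0.08],[0.0,0,0,0,0.08],[0.0,0,0,0,0.08],[0.0,0,0,0,0]])

```text
t: 22.22
position: [588.9, -32.4, 152.7]
orientation: [1.729, 2.623, 0.001]
wrist_force: [0.8, 2.0, -1.2]
width: 0.148
grasp_force: 98.1
```

```bash
cat > m.py <<'E'
from h import *
s,r=st(); print("eff7",s["effort"][6].round(3))
m=[]
for i in range(3): vision.snapshot("side"); s=manip.read_state(); m.append((s["moment"][2].round(3),s["effort"][6].round(3)))
print(m, "t",s["t"])
E
python3 m.py
```

```text
t 22.23 pos [588.9 -32.4 152.7] yaw 113.22 tilt z [ 0.  0. -1.] q7 -0.018 F [ 0.8  2.  -1.2] M [ 0.648 -0.283  0.293] w 0.148 g 98.1
eff7 -0.324
[(np.float64(0.19), np.float64(-0.146)), (np.float64(0.107), np.float64(-0.084)), (np.float64(-0.105), np.float64(-0.072))] t 22.375
```

Request:
jog_arm(series=[[0.0,0,0,0,0.07],[0.0,0,0,0,0.07],[0.0,0,0,0,0],[0.0,0,0,0,0]])

```text
t: 22.88
position: [588.9, -32.5, 152.7]
orientation: [-1.908, -2.496, -0.001]
wrist_force: [0.8, 2.7, -0.2]
width: 0.144
grasp_force: 98.2
```

```bash
python3 m.py
```

```text
t 22.88 pos [588.9 -32.5 152.7] yaw 105.22 tilt z [ 0.  0. -1.] q7 -0.139 F [ 0.8  2.7 -0.2] M [ 0.808 -0.369  0.324] w 0.144 g 98.2
eff7 -0.079
[(np.float64(0.11), np.float64(-0.065)), (np.float64(-0.095), np.float64(-0.065)), (np.float64(-0.105), np.float64(-0.074))] t 23.025
```

Request:
jog_arm(series=[[0.0,0,0,0,0.05]])

```text
t: 23.15
position: [588.9, -32.5, 152.7]
orientation: [-1.972, -2.445, -0.001]
wrist_force: [2.2, 2.3, -0.6]
width: 0.144
grasp_force: 98.1
```

```bash
cat > m1.py <<'E'
from h import *
s=manip.read_state(); r=R.from_rotvec(s["orientation"]).as_matrix()
print(s["t"],"yaw",np.degrees(np.arctan2(r[1,0],r[0,0])).round(2),"M",s["moment"].round(3),"F",s["wrist_force"].round(1),"eff7",s["effort"][6].round(3),"qd7",s["qd"][6].round(3))
E
python3 m1.py
```

```text
23.15 yaw 102.21 M [ 0.802 -0.471 -0.099] F [ 2.2  2.3 -0.6] eff7 0.372 qd7 -0.279
```

Request:
jog_arm(series=[[0.0,0,0,0,0]])

```text
t: 23.28
position: [588.9, -32.6, 152.7]
orientation: [1.97, 2.447, 0.001]
wrist_force: [1.4, 2.6, -1.3]
width: 0.144
grasp_force: 98.1
```

```bash
python3 m1.py
```

```text
23.275 yaw 102.31 M [ 0.799 -0.505 -0.168] F [ 1.4  2.6 -1.3] eff7 -0.222 qd7 0.143
```

Request:
jog_arm(series=[[0.0,0,0,0,0]])

```text
t: 23.4
position: [588.9, -32.6, 152.7]
orientation: [1.97, 2.447, 0.001]
wrist_force: [1.4, 2.1, 0.1]
width: 0.15
grasp_force: 98.1
```

```bash
python3 m1.py
```

```text
23.4 yaw 102.31 M [ 0.748 -0.487 -0.117] F [1.4 2.1 0.1] eff7 -0.074 qd7 0.141
```

Request:
jog_arm(series=[[0.0,0,0,0,0.05]])

```text
t: 23.52
position: [588.9, -32.6, 152.7]
orientation: [-2.033, -2.395, -0.001]
wrist_force: [2.0, 3.5, -1.5]
width: 0.144
grasp_force: 98.1
```

```bash
python3 m1.py
```

```text
23.525 yaw 99.37 M [ 0.818 -0.535 -0.129] F [ 2.   3.5 -1.5] eff7 0.377 qd7 -0.21
```

Request:
jog_arm(series=[[0.0,0,0,0,0]])

```text
t: 23.65
position: [588.9, -32.6, 152.7]
orientation: [2.031, 2.397, 0.0]
wrist_force: [1.9, 2.9, -1.1]
width: 0.148
grasp_force: 98.1
```

```bash
python3 m1.py
```

```text
23.65 yaw 99.45 M [ 0.799 -0.5   -0.08 ] F [ 1.9  2.9 -1.1] eff7 -0.218 qd7 0.171
```

Request:
jog_arm(series=[[0.0,0,0,0,0.05],[0.0,0,0,0,0.05],[0.0,0,0,0,0.05]])

```text
t: 24.02
position: [588.9, -32.5, 152.7]
orientation: [2.206, 2.237, 0.001]
wrist_force: [2.1, 3.3, -1.9]
width: 0.15
grasp_force: 98.1
```

```bash
python3 m1.py
```

```text
24.025 yaw 90.8 M [ 0.832 -0.546  0.081] F [ 2.1  3.3 -1.9] eff7 0.271 qd7 -0.231
```

Request:
jog_arm(series=[[0.0,0,0,0,0],[0.0,0,0,0,0]])

```text
t: 24.28
position: [588.9, -32.6, 152.8]
orientation: [2.204, 2.238, 0.001]
wrist_force: [1.8, 4.6, -0.9]
width: 0.15
grasp_force: 98.2
```

```bash
python3 m1.py; python3 k2.py
```

```text
24.275 yaw 90.88 M [ 0.924 -0.576  0.175] F [ 1.8  4.6 -0.9] eff7 -0.068 qd7 0.038
t 24.27 pos [588.9 -32.6 152.8] yaw 90.88 tilt z [ 0.  0. -1.] q7 -0.356 F [ 1.8  4.6 -0.9] M [ 0.924 -0.576  0.175] w 0.15 g 98.2
[(-44, 29, -20.8, -21.6), (-40, 40, -20.8, -21.3), (-36, 38, -21.0, -21.6), (-32, 50, -21.0, -21.4), (-28, 19, -20.7, -21.4), (-20, 48, -28.1, -28.9), (-16, 54, -28.1, -28.8), (-12, 54, -28.3, -28.9), (-8, 52, -28.3, -28.9), (-4, 58, -28.5, -29.1), (0, 56, -28.1, -28.9), (4, 56, -28.3, -29.0), (8, 57, -28.4, -29.1), (12, 65, -28.3, -29.1), (16, 127, -27.2, -29.0), (20, 57, -21.1, -22.1), (24, 64, -21.2, -21.9), (28, 60, -21.3, -22.1), (32, 68, -21.2, -22.0), (36, 70, -21.2, -22.0), (40, 80, -21.3, -22.1), (44, 70, -21.4, -22.1), (48, 94, -20.5, -22.2)]
cam pos in tool [  78.3   -0.8 -141.6]
scene key_head 0.77 [412.3 654.  200.5] [393. 302.]
scene key_head 0.71 [589.6 -39.5 169.8] [167. 157.]
scene key_head 0.69 [445.6 402.6 119.3] [302. 246.]
scene key_head 0.52 [478.  266.2  -4. ] [261. 237.]
side key_head 0.59 [410.2 652.5 204.8] [229. 290.]
side key_head 0.58 [589.7 -36.7 170. ] [233. 136.]
side key_head 0.54 [450.9 401.  117.1] [240. 238.]
side key_head 0.22 [ 417.4 -280.9   -1. ] [289. 144.]
wrist key_head 0.77 [590.6 -35.  164.9] [258. 261.]
bar y at [-34.98  -0.67 -19.92] 379
bar y at [ 44.21  -0.82 -20.18] 709
```

Request:
jog_arm(series=[[0.0,0,0,0,0.04],[0.0,0,0,0,0.04],[0.0,0,0,0,0]])

```text
t: 24.95
position: [588.8, -32.6, 152.7]
orientation: [2.294, 2.146, 0.0]
wrist_force: [2.5, 2.7, -0.4]
width: 0.149
grasp_force: 98.2
```

```bash
python3 m1.py
```

```text
24.95 yaw 86.19 M [ 0.95  -0.743 -0.082] F [ 2.5  2.7 -0.4] eff7 -0.198 qd7 0.185
```

Request:
jog_arm(series=[[0.0,0,0,0,0]])

```text
t: 25.08
position: [588.9, -32.7, 152.8]
orientation: [2.293, 2.147, 0.0]
wrist_force: [2.2, 3.4, -0.3]
width: 0.14
grasp_force: 98.2
```

```bash
python3 m1.py
```

```text
25.075 yaw 86.22 M [ 1.028 -0.769 -0.094] F [ 2.2  3.4 -0.3] eff7 -0.078 qd7 0.175
```

Request:
jog_arm(series=[[0.0,0,0,0,0.05],[0.0,0,0,0,0.05],[0.0,0,0,0,0]])

```text
t: 25.45
position: [588.9, -32.7, 152.7]
orientation: [2.397, 2.03, 0.0]
wrist_force: [2.8, 3.1, -0.8]
width: 0.143
grasp_force: 98.2
```

```bash
python3 m1.py
```

```text
25.45 yaw 80.52 M [ 0.989 -0.737 -0.144] F [ 2.8  3.1 -0.8] eff7 -0.222 qd7 0.187
```

Request:
jog_arm(series=[[0.0,0,0,0,0.05],[0.0,0,0,0,0]])

```text
t: 25.7
position: [588.9, -32.7, 152.8]
orientation: [2.447, 1.97, 0.0]
wrist_force: [2.9, 3.4, -0.9]
width: 0.145
grasp_force: 98.2
```

```bash
python3 m1.py
```

```text
25.7 yaw 77.7 M [ 1.07  -0.835 -0.139] F [ 2.9  3.4 -0.9] eff7 -0.215 qd7 0.187
```

Request:
jog_arm(series=[[0.0,0,0,0,0.05],[0.0,0,0,0,0]])

```text
t: 25.95
position: [588.9, -32.6, 152.7]
orientation: [2.495, 1.909, 0.0]
wrist_force: [1.4, 2.6, -0.0]
width: 0.149
grasp_force: 98.3
```

```bash
python3 m1.py
```

```text
25.95 yaw 74.86 M [ 1.284 -0.913  0.255] F [ 1.4  2.6 -0. ] eff7 -0.268 qd7 -0.119
```

Request:
jog_arm(series=[[0.0,0.0007,0.0002,0,0],[0.0,0,0,0,0]])

```text
t: 26.2
position: [589.1, -32.3, 152.7]
orientation: [2.496, 1.908, -0.001]
wrist_force: [2.4, 2.8, 0.4]
width: 0.144
grasp_force: 98.3
```

```bash
python3 m1.py
```

```text
26.2 yaw 74.79 M [ 0.891 -0.7   -0.04 ] F [2.4 2.8 0.4] eff7 -0.115 qd7 0.102
```

Request:
jog_arm(series=[[0.0,0,0,0,0]])

```text
t: 26.32
position: [589.1, -32.3, 152.7]
orientation: [2.496, 1.907, -0.0]
wrist_force: [2.2, 3.5, 0.5]
width: 0.142
grasp_force: 98.5
```

```bash
python3 m1.py
```

```text
26.325 yaw 74.77 M [ 1.021 -0.707  0.188] F [2.2 3.5 0.5] eff7 -0.125 qd7 -0.124
```

The moment reading oscillates in step with qd7. Corrected as M+1.2·qd it averages about 0.11 N m, which is plain drag, so the nut isn't home yet. I'll keep turning and use that corrected value.

```bash
cat > m2.py <<'E'
from h import *
import sys
e=[];s=manip.read_state()
for i in range(int(sys.argv[1]) if len(sys.argv)>1 else 1):
    if i: vision.snapshot("side")
    s=manip.read_state(); e.append((s["moment"][2],s["qd"][6],s["effort"][6]))
e=np.array(e); r=R.from_rotvec(s["orientation"]).as_matrix()
print(s["t"],"yaw",np.degrees(np.arctan2(r[1,0],r[0,0])).round(2),"M",e[:,0].round(3),"qd",e[:,1].round(3),"est",(e[:,0]+1.2*e[:,1]).round(3),"mean",(e[:,0]+1.2*e[:,1]).mean().round(3),"eff",e[:,2].mean().round(3),"F",s["wrist_force"].round(1))
E
python3 m2.py 3
```

```text
26.425 yaw 74.76 M [ 0.188  0.263 -0.024] qd [-0.124  0.021  0.095] est [0.039 0.288 0.089] mean 0.139 eff -0.119 F [3.5 1.8 0.9]
```

Request:
jog_arm(series=[[0.0,0,0,0,0.05],[0.0,0,0,0,0.05],[0.0,0,0,0,0]])

```text
t: 26.8
position: [589.1, -32.2, 152.7]
orientation: [2.588, 1.781, -0.0]
wrist_force: [1.7, 2.5, 0.1]
width: 0.147
grasp_force: 98.5
```

```bash
python3 m2.py 3
```

```text
26.9 yaw 69.1 M [0.301 0.126 0.353] qd [-0.001  0.04  -0.058] est [0.3   0.174 0.283] mean 0.252 eff -0.281 F [2.5 2.9 1.5]
```

Request:
jog_arm(series=[[0.0,0,0,0,0.05],[0.0,0,0,0,0.05],[0.0,0,0,0,0]])

```text
t: 27.28
position: [589.2, -32.2, 152.7]
orientation: [2.673, 1.65, -0.0]
wrist_force: [2.2, 2.6, 1.1]
width: 0.142
grasp_force: 98.4
```

```bash
python3 m2.py 3
```

```text
27.375 yaw 63.38 M [0.233 0.287 0.325] qd [ 0.011  0.04  -0.066] est [0.246 0.335 0.246] mean 0.275 eff -0.372 F [2. 2. 1.]
```

```bash
python3 m2.py 8
```

```text
27.725 yaw 63.31 M [0.325 0.222 0.425 0.291 0.304 0.394 0.205 0.365] qd [-0.066  0.053 -0.031 -0.016  0.046 -0.063  0.027  0.018] est [0.246 0.286 0.388 0.271 0.359 0.319 0.237 0.386] mean 0.311 eff -0.306 F [2.  2.  1.3]
```

Torque averages 0.31 N m on both the wrist moment and the joint effort, so the nut is firm. I'll ease the torque off and then draw the key out.

Request:
jog_arm(series=[[0.0,0,0,0,-0.06],[0.0,0,0,0,-0.06],[0.0,0,0,0,0]])

```text
t: 28.1
position: [589.2, -32.2, 152.7]
orientation: [-2.571, -1.805, -0.0]
wrist_force: [2.1, 2.5, 1.8]
width: 0.146
grasp_force: 98.5
```

```bash
python3 m2.py 4
```

```text
28.25 yaw 70.11 M [0.072 0.376 0.072 0.322] qd [ 0.035 -0.07   0.083 -0.09 ] est [0.115 0.292 0.172 0.214] mean 0.198 eff -0.133 F [1.2 2.7 2.2]
```

Request:
jog_arm(series=[[0.0,0,0,0,-0.06],[0.0,0,0,0,-0.06],[0.0,0,0,0,0]])

```text
t: 28.62
position: [589.1, -32.2, 152.7]
orientation: [-2.459, -1.955, 0.0]
wrist_force: [2.4, 2.6, 1.1]
width: 0.144
grasp_force: 98.5
```

```bash
python3 m2.py 4
```

```text
28.775 yaw 76.96 M [-0.13   0.133  0.183 -0.087] qd [ 0.148 -0.137  0.059  0.065] est [ 0.048 -0.032  0.254 -0.009] mean 0.065 eff -0.031 F [2.9 2.  1.9]
```

Request:
jog_arm(series=[[0.0,0,0,-0.003,0],[0.0,0,0,-0.005,0],[0.0,0,0,-0.006,0],[0.0,0,0,-0.006,0],[0.0,0,0,0,0]])

```text
t: 29.4
position: [589.0, -33.1, 173.4]
orientation: [2.458, 1.955, -0.002]
wrist_force: [0.7, -1.7, 3.9]
width: 0.137
grasp_force: 102.4
```

```bash
python3 k2.py | grep -v "scene\|side"
```

```text
t 29.4 pos [589.  -33.1 173.4] yaw 76.99 tilt z [-0.    -0.002 -1.   ] q7 -0.552 F [ 0.7 -1.7  3.9] M [ 0.196 -0.055 -0.282] w 0.137 g 102.4
[(-48, 14, -14.7, -15.3), (-44, 34, -14.9, -15.5), (-40, 40, -14.6, -15.3), (-36, 39, -14.8, -15.5), (-32, 39, -14.3, -14.9), (-28, 46, -14.4, -15.0), (-24, 44, -14.5, -14.7), (-20, 10, -14.6, -15.0), (-16, 24, -21.2, -22.0), (-12, 53, -21.3, -21.8), (-8, 55, -21.3, -21.7), (-4, 54, -21.1, -21.5), (0, 54, -20.8, -21.6), (4, 57, -20.9, -21.5), (8, 57, -20.7, -21.4), (12, 57, -20.7, -21.4), (16, 63, -20.5, -21.1), (20, 60, -20.4, -21.3), (24, 105, -15.8, -20.1), (28, 59, -12.9, -13.8), (32, 63, -12.9, -13.6), (36, 60, -12.7, -13.5), (40, 62, -12.6, -13.4), (44, 63, -12.5, -13.4), (48, 68, -12.3, -13.2), (52, 66, -12.2, -13.1), (56, 41, -10.9, -12.4)]
cam pos in tool [  78.    -0.8 -141.6]
wrist key_head 0.62 [591.7 -29.6 180.3] [258. 245.]
bar y at [-34.45  -0.61 -13.59] 495
bar y at [ 47.28  -0.61 -11.32] 883
```

Request:
jog_arm(series=[[0.0,0,0,-0.002,0],[0.0,0,0,-0.002,0],[0.0,0,0,-0.002,0],[0.0,0,0,0,0]])

```text
t: 30.2
position: [588.8, -32.6, 179.0]
orientation: [2.458, 1.956, -0.002]
wrist_force: [0.5, -4.8, -3.4]
width: 0.141
grasp_force: 100.9
```

```bash
python3 k2.py | grep -v "scene\|side"
```

```text
t 30.2 pos [588.8 -32.6 179. ] yaw 77.04 tilt z [-0.001 -0.001 -1.   ] q7 -0.547 F [ 0.5 -4.8 -3.4] M [-1.564 -0.102 -0.006] w 0.141 g 100.9
[(-40, 36, -14.7, -15.1), (-36, 42, -14.5, -15.2), (-32, 46, -14.1, -15.0), (-28, 39, -13.8, -14.3), (-24, 43, -13.6, -14.1), (-20, 45, -13.2, -14.0), (-16, 47, -13.2, -13.8), (-8, 49, -19.6, -20.2), (-4, 56, -19.5, -20.2), (0, 55, -19.0, -19.6), (4, 56, -18.8, -19.5), (8, 61, -18.4, -19.3), (12, 58, -18.3, -18.8), (16, 61, -17.8, -18.4), (20, 63, -17.5, -18.3), (24, 63, -17.4, -18.0), (28, 98, -16.5, -17.6), (32, 66, -9.5, -10.6), (36, 61, -8.9, -9.8), (40, 64, -8.6, -9.5), (44, 62, -8.3, -9.3), (48, 62, -8.1, -9.0), (52, 66, -7.9, -8.5), (56, 65, -7.6, -8.3), (60, 60, -7.1, -7.9)]
cam pos in tool [  78.    -0.8 -141.6]
wrist key_head 0.66 [591.7 -32.5  91. ] [257. 196.]
wrist key_head 0.63 [592.6 -22.7 183.1] [257. 232.]
bar y at [-31.64  -0.88 -13.11] 384
bar y at [48.29 -0.6  -7.28] 937
```

The key crept and tilted in the pads while leaving the nut. I'll release it so it stands upright in the bore, then regrip squarely.

Request:
jog_arm(series=[[0.02,0,0,0,0],[0.035,0,0,0,0],[0.04,0,0,0,0],[0.04,0,0,0,0]], newtons=60)

```text
t: 31.0
position: [589.2, -31.6, 178.8]
orientation: [-2.457, -1.957, -0.001]
wrist_force: [-0.0, -0.4, 0.5]
width: 0.468
grasp_force: 0.0
```

```bash
sed -i 's/<15)$/<40)/; s/c\[...,2\]<15)/c[...,2]<40)/; s/c\[...,2\]<0)/c[...,2]<30)/' k2.py; python3 k2.py | grep -v "scene\|side"
```

```text
t 31.0 pos [589.2 -31.6 178.8] yaw 77.07 tilt z [ 0.     0.001 -1.   ] q7 -0.547 F [-0.  -0.4  0.5] M [0.003 0.024 0.02 ] w 0.468 g 0.0
[(-40, 33, -12.4, -13.1), (-36, 33, -11.9, -13.1), (-32, 37, -11.4, -12.6), (-28, 38, -10.9, -12.0), (-24, 37, -10.6, -11.8), (-20, 35, -10.3, -11.5), (-16, 28, -10.3, -11.0), (-8, 49, -17.5, -18.1), (-4, 55, -17.5, -18.4), (0, 55, -17.2, -17.7), (4, 62, -16.9, -17.6), (8, 56, -16.3, -17.1), (12, 57, -16.1, -16.9), (16, 57, -15.5, -16.3), (20, 64, -15.5, -16.3), (24, 62, -15.0, -15.7), (28, 109, -13.6, -15.2), (32, 55, -5.3, -7.1), (36, 52, -5.3, -6.9), (40, 52, -5.1, -6.6), (44, 55, -4.7, -6.4), (48, 56, -4.1, -5.8), (52, 54, -3.8, -4.8), (56, 58, -3.5, -4.9), (60, 37, -3.3, -4.4)]
cam pos in tool [  78.    -0.8 -141.6]
bar y at [-31.62  -3.63 -11.7 ] 397
bar y at [48.29 -3.96 -4.73] 902
```

Request:
jog_arm(series=[[0.04,0.01,0,0.007,0],[0.04,0,0,0.0065,0],[0.02,0,0,0,0],[0.0,0,0,0,0],[0.0,0,0,0,0]], newtons=30)

```text
t: 31.92
position: [591.2, -22.5, 165.0]
orientation: [-2.458, -1.956, 0.0]
wrist_force: [-0.0, -0.3, -2.7]
width: 0.154
grasp_force: 33.7
```

Request:
jog_arm(series=[[0.0,-0.003,0,0,0],[0.0,-0.003,0,0,0],[0.0,-0.003,0,0,0],[0.0,-0.001,0,0,0],[0.0,0,0,0,0]])

```text
t: 32.55
position: [589.3, -32.2, 165.3]
orientation: [2.458, 1.956, 0.001]
wrist_force: [1.6, 3.4, -2.6]
width: 0.155
grasp_force: 33.6
```

```bash
python3 k2.py | grep -v "scene\|side"
```

```text
t 32.55 pos [589.3 -32.2 165.3] yaw 77.04 tilt z [ 0.001 -0.    -1.   ] q7 -0.558 F [ 1.6  3.4 -2.6] M [ 0.634 -0.491  0.016] w 0.155 g 33.6
[(-40, 40, -23.9, -24.3), (-36, 41, -23.8, -24.5), (-32, 50, -23.6, -24.4), (-28, 46, -23.6, -24.2), (-20, 23, -30.4, -31.0), (-16, 60, -30.7, -31.2), (-12, 48, -30.7, -31.1), (-8, 57, -30.5, -31.3), (-4, 58, -30.6, -31.3), (0, 59, -30.3, -31.1), (4, 69, -30.4, -30.9), (8, 67, -30.2, -31.1), (12, 73, -30.1, -30.7), (16, 68, -30.1, -30.8), (20, 128, -25.0, -29.8), (24, 65, -22.6, -23.5), (28, 70, -22.5, -23.4), (32, 74, -22.4, -22.8), (36, 74, -22.4, -23.3), (40, 76, -22.3, -23.1), (44, 75, -22.2, -22.8), (48, 81, -22.2, -22.9), (52, 49, -20.7, -22.1)]
cam pos in tool [  78.1   -0.9 -141.6]
wrist key_head 0.64 [591.8 -35.6 179. ] [260. 262.]
bar y at [-32.57  -0.88 -22.81] 394
bar y at [ 45.17  -0.73 -21.13] 823
```

Upright again. I'll firm up the grip and lift clear.

Request:
jog_arm(series=[[0.0,0,0,0,0],[0.0,0,0,-0.003,0],[0.0,0,0,-0.008,0],[0.0,0,0,-0.01,0],[0.0,0,0,0,0]], newtons=80)

```text
t: 33.48
position: [589.4, -32.1, 187.5]
orientation: [2.457, 1.956, 0.001]
wrist_force: [2.3, 2.1, -2.1]
width: 0.146
grasp_force: 79.5
```

Request:
jog_arm(series=[[0.0,0,0,-0.012,0],[0.0,0,0,-0.015,0],[0.0,0,0,-0.02,0],[0.0,0,0,-0.025,0],[0.0,0,0,-0.025,0]])

```text
t: 34.1
position: [588.1, -33.1, 284.9]
orientation: [2.458, 1.956, -0.004]
wrist_force: [-0.3, -0.2, -2.7]
width: 0.148
grasp_force: 79.2
```

```bash
python3 k2.py | grep -v "scene\|side"
```

```text
t 34.1 pos [588.1 -33.1 284.9] yaw 77.01 tilt z [-0.002 -0.002 -1.   ] q7 -0.475 F [-0.3 -0.2 -2.7] M [-0.016 -0.023 -0.021] w 0.148 g 79.2
[(-40, 43, -23.9, -24.5), (-36, 49, -23.8, -24.4), (-32, 49, -23.8, -24.3), (-28, 46, -23.5, -24.3), (-20, 25, -30.4, -31.1), (-16, 55, -30.8, -31.4), (-12, 53, -30.5, -31.2), (-8, 62, -30.6, -31.2), (-4, 55, -30.3, -31.0), (0, 58, -30.3, -31.0), (4, 64, -30.3, -30.9), (8, 66, -30.1, -30.7), (12, 74, -30.0, -30.8), (16, 65, -29.7, -30.4), (20, 122, -25.5, -29.6), (24, 65, -22.5, -23.3), (28, 66, -22.4, -23.0), (32, 67, -22.2, -22.9), (36, 76, -22.3, -23.0), (40, 74, -22.1, -22.7), (44, 78, -21.8, -22.7), (48, 78, -21.9, -22.8), (52, 51, -20.6, -22.0)]
cam pos in tool [  78.    -0.9 -141.6]
wrist key_head 0.63 [588.3 -31.7 298.7] [254. 256.]
bar y at [-32.58  -0.85 -22.9 ] 395
bar y at [ 45.15  -0.69 -20.83] 814
```

Request:
jog_arm(series=[[0.0,0.049,-0.0274,0,0],[0.0,0.049,-0.0274,0,0],[0.0,0.049,-0.0274,0,0],[0.0,0.049,-0.0274,0,0],[0.0,0.049,-0.0274,0,0]])

```text
t: 35.02
position: [509.4, 238.2, 282.1]
orientation: [-2.458, -1.956, 0.004]
wrist_force: [0.7, 0.4, -3.2]
width: 0.153
grasp_force: 79.3
```

Request:
jog_arm(series=[[0.0,0.049,-0.0274,0,0],[0.0,0,0,0,-0.13],[0.0,0,0,0,-0.14],[0.0,0,0,0,-0.13],[0.0,0,0,0,0]])

```text
t: 35.65
position: [494.4, 290.7, 281.9]
orientation: [-2.021, -2.404, 0.004]
wrist_force: [0.3, 0.1, -4.0]
width: 0.151
grasp_force: 79.3
```

```bash
cat > o.py <<'E'
from h import *
from scipy.optimize import minimize
s,r=st(); im,d,p=snap("wrist","o1")
for t in("organizer","spice_a"): find(t,"wrist",p)
c=cloud(d,p); k=(d>0)&(np.abs(c[...,:2]-[478,267]).max(-1)<70)&(np.abs(c[...,2]-79)<4); P=c[k]
print(len(P),P.mean(0))
# fit template of rim + dividers (cross) to top points
def cost(v):
    a=v[2]; q=(P[:,:2]-v[:2])@np.array([[np.cos(a),-np.sin(a)],[np.sin(a),np.cos(a)]])
    q=np.abs(q); e=np.minimum(np.abs(q.max(1)-41),q.min(1)+np.maximum(q.max(1)-42,0))
    return np.minimum(e,4).sum()
b=min((minimize(cost,[478+dx,267+dy,np.radians(a)],method="Nelder-Mead") for a in(5,10,15) for dx in(-3,3) for dy in(-3,3)),key=lambda q:q.fun)
x,y,a=b.x; print("org",x,y,np.degrees(a),"err",b.fun/len(P))
u=np.array([np.cos(a),np.sin(a)]);w=np.array([-u[1],u[0]]); t=b.x[:2]+20.5*u+20.5*w
for i,j in((1,1),(1,-1),(-1,1),(-1,-1)): print((b.x[:2]+20.5*(i*u+j*w)).round(1))
totool([t[0],t[1],285])
E
python3 o.py
```

```text
t 35.65 pos [494.4 290.7 281.9] yaw 99.89 tilt z [-0.002 -0.001 -1.   ] q7 -0.731 F [ 0.3  0.1 -4. ] M [ 0.015  0.017 -0.021] w 0.151 g 79.3
wrist organizer 0.87 [476.4 268.2   0.7] [240. 169.]
wrist spice_a 0.84 [452.5 282.6  -1.1] [227. 157.]
906 [489.78510399 274.34830332  79.03377612]
org 480.517469179734 268.73673171632845 11.16854922661291 err 1.633737017274499
[496.7 292.8]
[504.6 252.6]
[456.4 284.9]
[464.4 244.7]
t 35.8 pos [494.7 290.9 282.6] yaw 99.85 tilt z [-0.001 -0.001 -1.   ] q7 -0.731 F [ 0.2 -0.2 -3.4] M [0.066 0.024 0.043] w 0.157 g 79.3
tool shift mm to [496.7 292.8 285. ] [ 1.6  2.3 -2.4]
```

View pics/o1.png

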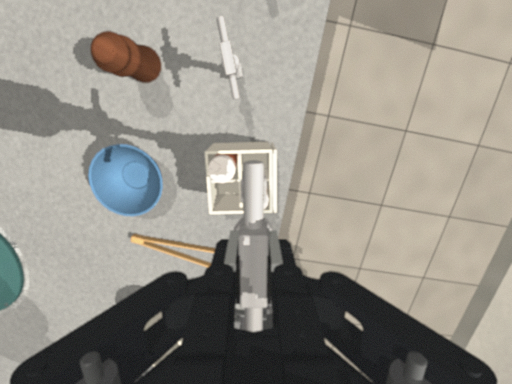

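The picture shows the organizer at about (242,178). Its spice tube is at (222,167) and the key's own compartment is under the bar at (258,165). I'll correct for the small lean and lower the key in.

Request:
jog_arm(series=[[0.0,0.0036,0.001,0.02,0],[0.0,0,0,0.02,0],[0.0,0,0,0.015,0],[0.0,0,0,0.01,0],[0.0,0,0,0.008,0]])

```text
t: 36.42
position: [495.2, 295.0, 209.5]
orientation: [-2.02, -2.406, 0.0]
wrist_force: [-0.2, 0.6, -2.9]
width: 0.15
grasp_force: 79.3
```

Request:
jog_arm(series=[[0.0,0,0,0.01,0],[0.0,0,0,0.01,0],[0.0,0,0,0.01,0],[0.0,0,0,0,0]])

```text
t: 36.92
position: [494.7, 294.6, 179.2]
orientation: [-2.02, -2.406, 0.003]
wrist_force: [0.1, 0.6, -3.8]
width: 0.147
grasp_force: 79.2
```

Request:
jog_arm(series=[[0.0,0,0,0.012,0],[0.0,0,0,0.012,0],[0.0,0,0,0.01,0],[0.0,0,0,0.005,0],[0.0,0,0,0,0]])

```text
t: 37.55
position: [495.0, 294.9, 140.7]
orientation: [-2.02, -2.406, 0.001]
wrist_force: [0.1, 0.2, -3.2]
width: 0.152
grasp_force: 79.2
```

Request:
jog_arm(series=[[0.0,0,0,0.002,0],[0.0,0,0,0.001,0],[0.0,0,0,0,0]])

```text
t: 37.92
position: [495.2, 294.9, 138.2]
orientation: [2.02, 2.406, 0.0]
wrist_force: [-0.6, 0.8, -4.0]
width: 0.153
grasp_force: 79.2
```

Request:
jog_arm(series=[[0.0,0,0,0.001,0],[0.0,0,0,0.001,0],[0.0,0,0,0,0]])

```text
t: 38.3
position: [495.1, 294.9, 136.1]
orientation: [-2.02, -2.406, 0.0]
wrist_force: [-0.6, 0.2, -3.3]
width: 0.15
grasp_force: 79.2
```

Request:
jog_arm(series=[[0.0,0,0,0.0007,0],[0.0,0,0,0,0]])

```text
t: 38.55
position: [495.1, 294.9, 135.4]
orientation: [-2.02, -2.406, 0.0]
wrist_force: [-0.2, -0.4, -3.0]
width: 0.148
grasp_force: 79.2
```

Floor is expected about here; one more touch.

Request:
jog_arm(series=[[0.0,0,0,0.0007,0],[0.0,0,0,0.0005,0],[0.0,0,0,0,0]])

```text
t: 38.92
position: [495.3, 295.2, 134.8]
orientation: [2.02, 2.406, 0.001]
wrist_force: [-1.1, -1.0, 3.1]
width: 0.149
grasp_force: 80.3
```

```bash
python3 k2.py | head -2
```

```text
t 38.92 pos [495.3 295.2 134.8] yaw 99.97 tilt z [ 0.001  0.    -1.   ] q7 -0.861 F [-1.1 -1.   3.1] M [-0.24   0.357  0.02 ] w 0.149 g 80.3
[(-40, 41, -23.8, -24.5), (-36, 51, -23.9, -24.8), (-32, 47, -23.7, -24.4), (-28, 50, -23.5, -24.4), (-20, 20, -30.5, -31.1), (-16, 53, -30.8, -31.4), (-12, 57, -30.6, -31.1), (-8, 57, -30.5, -31.1), (-4, 56, -30.5, -31.1), (0, 58, -30.3, -31.1), (4, 57, -30.3, -31.1), (8, 64, -30.1, -30.7), (12, 63, -30.0, -30.5), (16, 61, -30.0, -30.6), (20, 123, -25.4, -30.1), (24, 61, -22.5, -23.2), (28, 64, -22.2, -23.1), (32, 66, -22.1, -22.9), (36, 63, -22.3, -23.1), (40, 70, -22.0, -22.7), (44, 68, -21.9, -22.7), (48, 76, -21.8, -22.7), (52, 56, -20.6, -21.7)]
```

Floor reached (mouth at about 2 to 3 mm). I'll release, rise straight up and check.

Request:
jog_arm(series=[[0.02,0,0,0,0],[0.035,0,0,0,0],[0.05,0,0,0,0],[0.06,0,0,-0.005,0],[0.06,0,0,-0.02,0]], newtons=40)

```text
t: 39.85
position: [494.6, 294.6, 159.3]
orientation: [-2.019, -2.405, 0.003]
wrist_force: [0.1, 0.9, 0.4]
width: 0.7
grasp_force: 0.0
```

Request:
jog_arm(series=[[0.06,0,0,-0.04,0],[0.06,0,0,-0.05,0],[0.06,0,0,-0.05,0],[0.06,0,0,-0.04,0],[0.06,0,0,0,0]])

```text
t: 40.48
position: [496.0, 296.6, 344.2]
orientation: [2.018, 2.404, 0.011]
wrist_force: [-1.8, 0.0, 0.4]
width: 0.702
grasp_force: 0.0
```

```bash
python3 d.py w9; python3 - <<'E'
from h import *
for n in("scene","side"):
    im,d,p=snap(n,n+"9")
    for t in("key_head","spice_a","organizer"): find(t,n,p,3)
a=cv2.imread("pics/w9.png"); b=cv2.imread("pics/scene9.png")[130:340,150:430]
cv2.imwrite("pics/fin.png",cv2.resize(np.hstack([a,cv2.resize(b,(512,384))]),(800,300)))
E
```

```text
t 40.48 pos [496.  296.6 344.2] yaw 99.99 tilt z [ 0.007  0.004 -1.   ] q7 -0.7 F [-1.8  0.   0.4] M [-0.003 -0.061  0.016] w 0.702 g 0.0
wrist key_head 0.91 [447.4 409.1 109.9] [230.  72.]
wrist key_head 0.77 [496.8 289.3 150. ] [252. 176.]
wrist key_head 0.21 [502.6 248.2   1.8] [251. 178.]
wrist key 0.93 [450.3 409.5   2.4] [236.  79.]
wrist key 0.77 [493.9 294.    4.8] [251. 152.]
wrist organizer 0.56 [476.5 263.7  -0.8] [238. 167.]
wrist spice_a 0.66 [499.7 249.8  -0.8] [250. 176.]
wrist spice_a 0.59 [454.5 281.4   1.4] [228. 155.]
741 [495.33062603 295.52940552 160.78706776] 166.81072877915932 ((495.6829833984375, 292.0826110839844), (13.55041790008545, 103.06696319580078), 9.668452262878418)
bar yaw 100.23019650714416
org ((481.65496826171875, 268.5535888671875), (90.1355972290039, 85.57740783691406), 11.269600868225098)
scene key_head 0.74 [499.6 289.2 155.1] [260. 221.]
scene key_head 0.73 [409.3 653.9 202.7] [394. 301.]
scene key_head 0.49 [445.9 402.9 120.4] [302. 246.]
scene spice_a 0.52 [453.3 285.4   7.6] [271. 236.]
scene spice_a 0.52 [589.  -34.5  31.5] [176. 185.]
scene spice_a 0.45 [504.4 253.    2.2] [251. 238.]
scene organizer 0.57 [476.4 267.2  -1.1] [261. 237.]
scene organizer 0.57 [313.2 230.9   1.2] [294. 201.]
side key_head 0.84 [406.6 657.  204. ] [230. 292.]
side key_head 0.75 [451.7 403.9 116.8] [239. 238.]
side key_head 0.56 [496.7 288.5 155.7] [234. 201.]
side spice_a 0.66 [497.9 290.1 155.9] [234. 201.]
side spice_a 0.48 [455.4 284.5   0.6] [248. 237.]
side spice_a 0.48 [504.4 252.4   4.9] [236. 227.]
side organizer 0.83 [479.  265.   -0.7] [242. 232.]
side organizer 0.45 [506.9 250.1   5.2] [235. 226.]
```

View pics/fin.png

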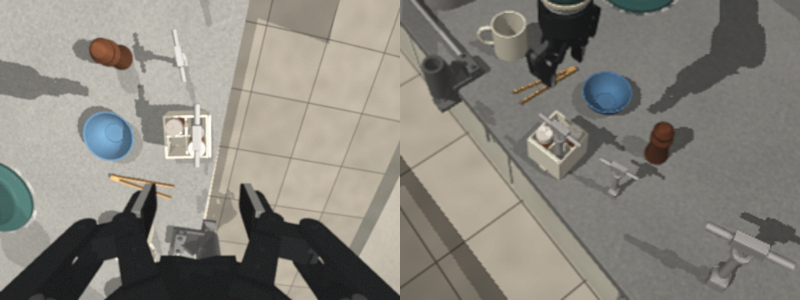

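The picture shows the key upright in its own compartment, with its crossbar at about (197,130). The spice tubes, mug, tong, bowl, mill and the other keys are unmoved, and the gripper is clear. Handing in.

```bash
python3 -c "
from station import manip
print(manip.sign_off())"
```

```text
the job is handed in; nothing more can be done
None
```

The job is handed in at about 41 s of the 64: I tightened the nut to about 0.31 N m on the key, drew the key out and stood it upright in its own compartment, but I pressed about 32 N (limit 15 N) for a moment while seating it, and I did not look at the nut after the key tilted and slipped in the grip on the way out.

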